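Lay steel tubes on a cradle, chock the layer and stack the next

ROBOT

A 6-joint arm with a two-finger parallel gripper is mounted at the origin on a cart in front of the work surface, level with it; the furniture and walls round the work are solid. World frame = base frame: x ahead of the robot, y to its left, z up, the work surface at z = 0. Lengths are in m, angles in rad, forces in N, time in s.
With the tool pointing down it reaches from about 0.275 to 0.75 m from the base axis. Payload 10.2 kg.
Tool frame: the origin (TCP) lies at the very end of the fingers, on their centre line; the grasp point (between the pads) lies tcp_to_grasp behind it (tcp_to_grasp is the distance from the TCP to the grasp point, in m); z points along the fingers, y is the line along which they close (so a half turn about z gives the same grasp; the last joint's range is limited). The gripper opens to 88 mm and grips with 3 to 60 N. Pads are 18 mm wide; open, the fingers measure 123 mm over their backs; the gripper's body (75 mm by 187 mm) begins 45 mm behind the grasp point.
Start: joints at [1.114, 0.313, 1.498, -0, 1.331, -0.223], TCP at [0.122, 0.511, 0.208] pointing down, gripper open.
Joint ranges: [-2.94, 2.94], [-0.97, 2.17], [0.19, 2.56], [-1.23, 4.37], [0.02, 3.11], [-2.88, 2.88]. Speed limits (rad/s): [2.39, 2.39, 3.01, 3.14, 3.14, 3.14].

INTERFACE

Orientations are given as a 3x3 rotation matrix whose columns are the frame's x, y, z axes.
In Python, from cell import * gives the robot as it stands.
- The arm moves only by the tool servo_tool, never from a script. Its argument "moves" is text: rows parted by semicolons, each of 6 numbers parted by spaces: the shift along the tool's x, y, z in mm, then the turn, a rotation vector about the tool's x, y, z in rad. A call has 1 to 5 rows; each row is the pose to reach, as a shift and turn from the pose commanded when the call began, along the tool's axes at that moment; what a row does not reach only later rows make up. A row lasts 1/12 s, in which the tool goes at most 41.7 mm and 7.16 degrees, less where a joint would pass 70% of its speed; a pose out of reach is approached as far as the arm can. A call with a gripper value outside its range is refused whole. "hand" is the closure in counts, from 0 (fully open) to 255 (shut), set as the call begins (left out, the last holds). The fingers move at their own pace and stop on an object; "newtons" is the grip in N (left out, the last holds). Time passes only in rows, so rows that repeat a pose let the fingers close. It gives the time, the measured TCP pose, the force, the opening and the grip force at its end, in the units of the state.
- sense(): the state, without advancing time (a new reading comes with each control period).
- capture(name): name is "scene" or "top"; returns the picture (480x640x3 uint8, blue, green, red); there is no depth.
- calibration(name): a dict with "vertical_fov" (degrees; the focal length in pixels is half the picture's height over the tangent of half this angle, whatever the lens; pixels are square), "cx", "cy" (the principal point, pixels), "distortion" ([k1, k2, p1, p2, k3] as OpenCV has them; the pictures are not rectified), "rvec" (rotation vector, rad) and "tvec" (3), from world to camera coordinates, as OpenCV has them. Camera axes: x right, y down, z forward; pixel columns grow to the right and rows downward; lengths in m; the calibration is good to about 2 mm. A picture is of the moment at which its call begins. calibration takes no time and is no camera call.
- finish_job(): hands the job in; it is judged then, once.
The state is a dict: "t": time; "joint_pos": joint angles; "joint_velocities": joint speeds; "joint_efforts": joint torques, N m; "tool_pos": TCP position; "orientation": TCP orientation; "contact_force": force on the tool from outside, world axes, zero at the start; "moment": the same for the moment, N m; "gripper_width": finger opening in m; "grip_force": force on a finger pad.
Only numpy, scipy, OpenCV 4.12 (cv2) and the standard library are available. Lean on these libraries where they do the work, as an engineer would, in place of code of your own. Each camera call takes 0.05 s, during which the arm holds its last target. There are 200 camera calls.

TASK

One steel tube already lies in the sloping cradle. Take the rack tube nearer the cradle (tube_2) and lay it on the cradle centred on both bearers, so that it rests against the first; then force the chock in between that tube and the raised keeper lip at the cradle's open end, centred and with its sloping face to the tube, pushing the tubes back against the sprung stop until the chock drops flat onto the bed and is trapped behind the lip. Then lay the last tube (tube_3) gently, without dropping it, in the groove on top of the two chocked tubes, lined up with them, leave everything released and at rest, and do not move the other things on the bench.

Things in the scene. Friction and masses are not known exactly. Their poses are not given: they have to be found in the camera images.
- cradle: Fixed tube cradle, 100 mm (x) by 176 mm (y). Origin on the bench under it; x along the tubes, z up. Two bearers 14 mm wide at x = -38 and +38 mm, open between, form a bed sloping 5 degrees DOWN to own +y (its level at y = 0: point cradle_bed), so a laid tube rolls down to the sprung stop bar at the +y end. At the open -y end a keeper lip, 8 mm wide, stands 5 mm above the bed.
- cradle_bed (a point): Point of the cradle's bed at its own x = 0, y = 0, 45 mm above the bench. Distances 'up-slope' (towards own -y, the open end) and 'down-slope' (towards +y, the stop) are along the bed from here.
- cradle_stop (a point): Middle of the sprung stop bar, moves with it. Its face leans back (70 degrees to the bed). It yields up to 16 mm down-slope, starts to yield at about 3.6 N and stiffens by 0.6 N per mm. 69 mm down-slope of cradle_bed and 17 mm off the bed when unpushed.
- rack: Fixed stock rack, 96 mm (x) by 170 mm (y), with two open 90-degree V-cradles at own y = -50 and +50 mm, running along own x; the V's are on two bearers 14 mm wide at x = -38 and +38 mm with a clear gap between them. Origin on the bench under its middle.
- tube_1: Steel tube, 40 mm diameter, 140 mm long, about 0.5 kg. Origin in the middle of its axis, own x along the axis (it turns about x as it rolls). Starts lying on the cradle's bed against the sprung stop; axis 20 mm off the bed, 45 mm down-slope of the cradle's y = 0.
- tube_2: Steel tube like tube_1, starts in the rack's V at own y = -50 mm, axis 46 mm above the bench. To lie on the cradle next to tube_1.
- tube_3: Steel tube like tube_1, starts in the rack's V at own y = +50 mm, axis 46 mm above the bench. To lie on top, in the groove between tube_1 and tube_2, its axis 34.6 mm farther off the bed than theirs.
- chock: Loose aluminium chock, 0.4 kg, 96 mm (x) by 62 (y), body 20 to 22 high; origin in the middle of its underside. Sloping nose face at +y (75 degrees to the underside, foot at y = 31 mm), flat heel at y = -31. Grip: 40 mm along x, 16 thick along y, centred at y = -15, 20 to 60 mm above the underside. Starts flat on the bench. On the bed its nose faces the tubes and it tilts 5 degrees with the bed.
- chock_heel (a point): Middle of the chock's lower heel edge (own y = -31 mm, underside).
- cradle_keeper (a point): Foot of the keeper lip's inner face, 66 mm up-slope: chock_heel belongs here, the chock then held by the spring. The free gap is 6 mm short: carried 6.5 to 7.5 mm off the bed and parallel to it, the chock meets tube_2 with its origin 43 mm up-slope and must push on 8 mm (11 to be clear, 10 to 15 N) for its heel to pass the lip, before it is lowered.
- red_tape: Bystander: roll of red tape lying flat on the bench, 72 mm diameter, 24 mm high. Leave alone.
- carton: Bystander: small upright white carton, 32 x 48 x 92 mm. Leave alone.
- screwdriver: Bystander: black-handled screwdriver, 225 mm long, lying on the bench. Leave alone.
Things that resemble listed ones, but are neither listed nor needed, are in the scene too. What is shaped like the tube_2 but turquoise is not meant.

How it is judged:
By the outcome, as a careful person would: the job done as asked, in the order asked, and still so for the second after the job is handed in, with the robot touching nothing.
It also fails if it takes over 72 s, if anything falls off the work surface, if the arm or the gripper's body presses on something with over 40 N, if the wrist force passes 120 N, or if a joint passes its speed limit or range.

## Working session

There is one attempt and no reset: what is moved stays moved. The work goes in short steps, Python scripts to look and compute and a tool call to move; the robot and the scene stay as the last step left them, time stands still between calls to the robot, and variables do not carry over. Pictures are saved under pics/ and viewed, at most 10 in all, crops included, and the job is handed in when it is done.

Besides the shell and the picture viewer there is one more tool, called after "Request:" in YAML: its name, and indented under it one key for each argument. servo_tool: Moves the arm, as the interface text tells. Its arguments: {"type":"object","properties":{"moves":{"type":"string"},"hand":{"type":"number"},"newtons":{"type":"number"}},"required":["moves"]}

```bash
mkdir -p pics; ls; python3 - <<'E'
from cell import *
import cv2
for n in("scene","top"):
    cv2.imwrite(f"pics/{n}0.png",capture(n)); print(calibration(n))
print(sense())
E
```

```text
pics
{'vertical_fov': 46.27404802183911, 'cx': 314.67203455972975, 'cy': 244.91789724016115, 'distortion': array([0.00690947, 0.        , 0.        , 0.        , 0.        ]), 'rvec': array([ 2.07492521, -0.75480146,  0.41136465]), 'tvec': array([-0.28973719,  0.35599811,  0.63726664])}
{'vertical_fov': 46.759729602415824, 'cx': 312.575494576268, 'cy': 246.84449536423244, 'distortion': array([-0.0679293,  0.       ,  0.       ,  0.       ,  0.       ]), 'rvec': array([ 2.14171647, -2.07692142,  0.22445587]), 'tvec': array([0.18125109, 0.56288071, 1.02493351])}
{'t': 0.1, 'joint_pos': array([ 1.11361505e+00,  3.13371763e-01,  1.49829685e+00, -3.47087195e-05,
        1.33101951e+00, -2.23395069e-01]), 'joint_velocities': array([ 0.00155598, -0.00077304, -0.00178498,  0.00082332,  0.00172034,
       -0.0013757 ]), 'joint_efforts': array([ 1.57101029e-03, -4.02812004e+01, -2.52643204e+01,  6.95027411e-02,
        3.42580117e-02, -5.52895960e-05]), 'tool_pos': array([0.12153377, 0.51049472, 0.20765392]), 'orientation': array([[-9.72798113e-01,  2.31654106e-01, -4.53308988e-04],
       [ 2.31654455e-01,  9.72797624e-01, -9.97846510e-04],
       [ 2.09822665e-04, -1.07571425e-03, -9.99999399e-01]]), 'contact_force': array([ 0.54251411,  0.29917388, -1.22409552]), 'moment': array([ 0.00468354, -0.05809781, -0.0028383 ]), 'grip_force': 0.0, 'gripper_width': 0.08760154138139792}
```

View pics/scene0.png

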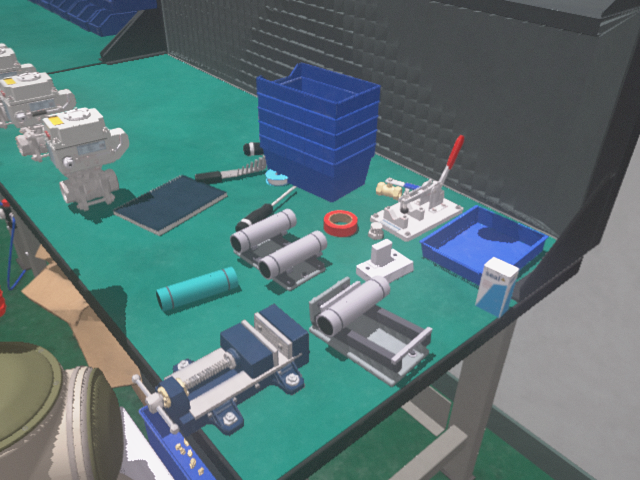

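View pics/top0.png

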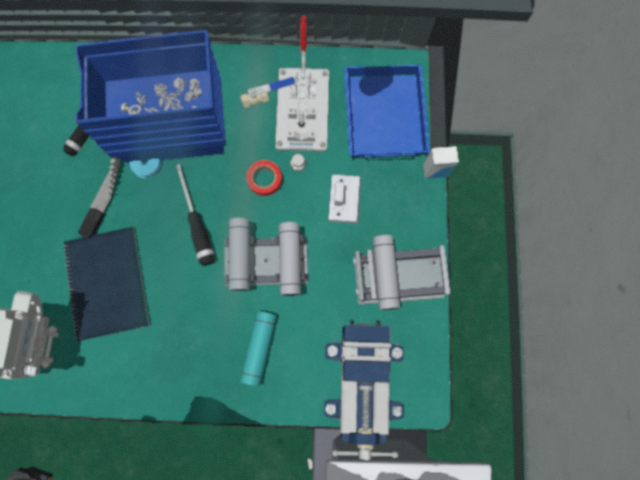

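The top view shows rack tubes at (239,254) and (290,258), the cradle at (402,275) with tube_1 at (385,271), and the chock at (344,198). Candidates for tube_2 are (239,254), (290,258) and turquoise (259,348). Of the two in the rack, (290,258) is nearer the cradle. I'll check it in a close crop.

```bash
cat > h.py <<'E'
import numpy as np, cv2
from cell import *
def K(n):
    c=calibration(n); f=240/np.tan(np.radians(c["vertical_fov"]/2))
    return np.array([[f,0,c["cx"]],[0,f,c["cy"]],[0,0,1]]),c["distortion"],c["rvec"],c["tvec"]
def proj(n,P):
    k,d,r,t=K(n); return cv2.projectPoints(np.array(P,float).reshape(-1,1,3),r,t,k,d)[0].reshape(-1,2)
def ray(n,uv,z):
    k,d,r,t=K(n); q=cv2.undistortPoints(np.array(uv,float).reshape(-1,1,2),k,d).reshape(-1,2)
    R=cv2.Rodrigues(r)[0]; c=-R.T@t; w=np.c_[q,np.ones(len(q))]@R
    return c+w*((z-c[2])/w[:,2])[:,None]
def crop(n,x,y,w,h,s,name,img=None):
    im=capture(n) if img is None else img
    cv2.imwrite("pics/"+name,cv2.resize(im[y:y+h,x:x+w],None,fx=s,fy=s,interpolation=cv2.INTER_CUBIC))
E
python3 - <<'E'
from h import *
im=cv2.imread("pics/top0.png"); crop("top",215,170,240,150,3.33,"c1.png",im)
im=cv2.imread("pics/scene0.png"); crop("scene",225,195,215,190,3,"c2.png",im)
for p,z in (((239,254),.066),((290,258),.066),((385,271),.08),((344,198),0.02),((402,275),.04)): print(ray("top",[p],z))
E
```

```text
[[0.53706286 0.34051461 0.066     ]]
[[0.53226143 0.24138855 0.066     ]]
[[0.50997331 0.05931195 0.08      ]]
[[0.67084467 0.1367778  0.02      ]]
[[0.50994777 0.0204375  0.04      ]]
```

View pics/c1.png

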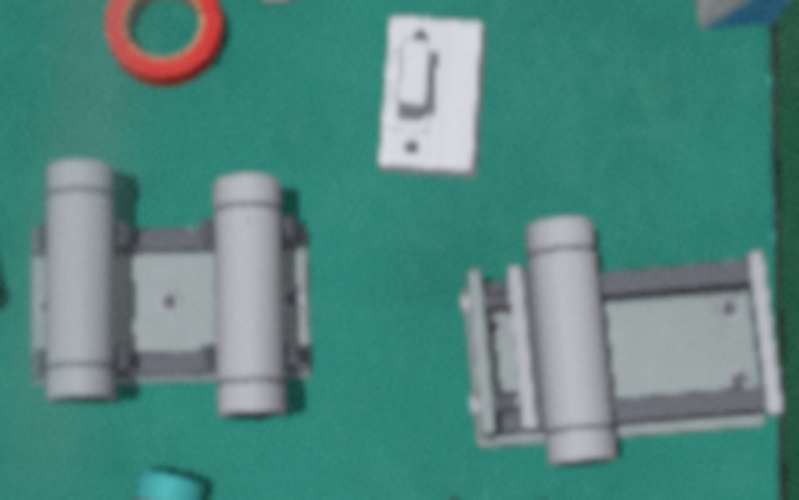

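View pics/c2.png

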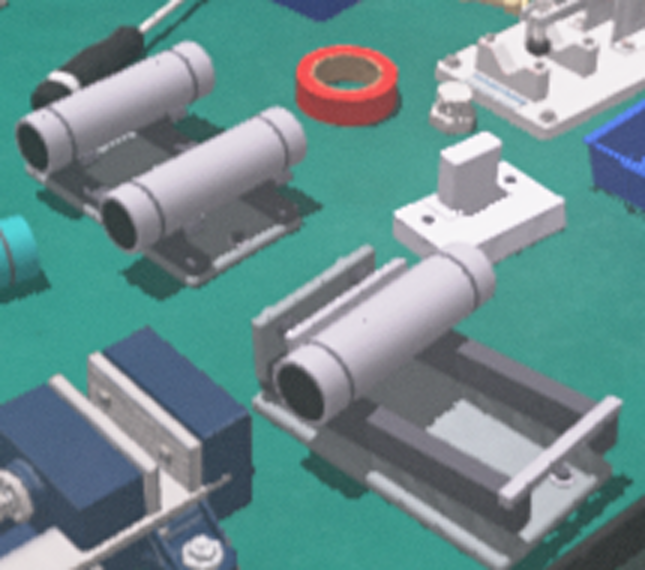

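The crop confirms rack tube_2 at crop (250,295), i.e. the grey tube nearer the cradle. The cradle's stop is on the left (+y world) and the lip on the right at (765,330). The chock's grip is on its left, so its nose points to -y and it needs a half turn. Next I fit poses to the silhouettes.

```bash
cat > fit.py <<'E'
from h import *
from scipy.optimize import least_squares
A=lambda L:[(215+(u+.5)/3.33-.5,170+(v+.5)/3.33-.5) for u,v in L]
B=lambda L:[(225+(u+.5)/3-.5,195+(v+.5)/3-.5) for u,v in L]
a=np.linspace(0,2*np.pi,48,endpoint=False)
cyl=np.array([(s*.07,.02*np.cos(t),.02*np.sin(t)) for s in(-1,1) for t in a])
box=lambda x0,x1,y0,y1,z0,z1:np.array([(x,y,z) for x in(x0,x1) for y in(y0,y1) for z in(z0,z1)])
def place(P,x,y,w,z):
    c,s=np.cos(w),np.sin(w); return P@np.array([[c,s,0],[-s,c,0],[0,0,1]])+[x,y,z]
def hull(n,P): return cv2.convexHull(proj(n,P).astype(np.float32))
def fit(P,z,p0,pts):
    def res(p):
        r=[]
        for n,L in pts.items():
            h=hull(n,place(P,*p[:3],z)); r+=[cv2.pointPolygonTest(h,(float(u),float(v)),True) for u,v in L]
        return r
    s=least_squares(res,p0,x_scale=[.01,.01,.1],diff_step=1e-4,loss='soft_l1'); return s.x,np.array(res(s.x))
chockP=np.array([(x,y,z) for x in(-.048,.048) for y,z in((-.031,0),(-.031,.02),(.031,0),(.0256,.02))])
D={
'tube_3':(cyl,.046,(.537,.34,0),A([(47,180),(48,380),(112,180),(115,380),(79,158),(82,401)]),B([(40,105),(175,45),(75,168),(208,95),(17,133),(214,65)])),
'tube_2':(cyl,.046,(.532,.241,0),A([(214,190),(219,400),(281,190),(288,400),(247,172),(252,417)]),B([(130,178),(265,110),(155,245),(298,170),(102,210),(306,140)])),
'tube_1':(cyl,.061,(.51,.06,.1),A([(528,235),(549,450),(593,230),(616,445),(560,215),(583,464)]),B([(300,352),(440,255),(340,412),(490,300),(273,375),(496,270)])),
'chock':(chockP,0,(.67,.137,3.14),A([(390,15),(484,20),(474,173),(378,166),(437,17),(479,97),(426,170),(384,91)]),B([(393,215),(398,240),(564,200),(565,225),(470,262)])),
'lip':(box(-.05,.05,-.074,-.066,.049,.056),0,(.51,.02,.1),A([(749,251),(765,250),(781,411),(765,413)]),B([(500,492),(612,397),(621,403),(510,505)]))}
if __name__=="__main__":
    for k,(P,z,p0,t,s) in D.items():
        for pts in({'top':t,'scene':s},{'top':t},{'scene':s}):
            x,r=fit(P,z,p0,pts); print(k,x.round(4),r.round(1))
    
E
python3 fit.py
```

```text
tube_3 [0.5414 0.3439 0.0725] [ 0.6  0.2  0.   0.3  0.2  0.3 -1.8 -0.5 -1.4  0.2  0.1  0.3]
tube_3 [0.5415 0.3437 0.0678] [0.3 0.3 0.3 0.2 0.3 0.3]
tube_3 [0.5423 0.3464 0.    ] [ 0.2 -1.  -3.5  0.9  1.1  0.8]
tube_2 [0.532 0.241 0.   ] [-2.9  1.3  2.5 -1.5 -1.8  1.9 -1.1 -2.9 -0.6  0.9  2.4  0.9]
tube_2 [0.532 0.241 0.   ] [-2.9  1.3  2.5 -1.5 -1.8  1.9]
tube_2 [0.5359 0.2437 0.    ] [-0.1 -1.9 -1.7 -0.1  1.3  1.9]
tube_1 [0.5112 0.0545 0.1017] [ 0.5  0.6  0.5  0.2 -0.5  0.1  1.1  1.2  0.7  0.7 -0.5  0.1]
tube_1 [0.5118 0.0543 0.1042] [ 0.5  0.4  0.5  0.4 -0.2 -0.2]
tube_1 [0.5103 0.0541 0.0983] [ 1.   1.   0.8  1.  -0.2 -0.2]
chock [0.6739 0.1361 3.0519] [-0.2 -1.1 -0.7  0.3  0.1  0.2  0.8  0.8 -0.2 -0.5  0.1  1.2  4.5]
chock [0.6754 0.1348 3.0835] [-0.  -0.7  0.4 -0.   0.8  0.7  0.   0.2]
chock [0.6766 0.1425 2.9597] [ 1.5 -2.  -0.1  0.1  0.9]
lip [0.5137 0.0088 0.0835] [-0.5 -0.3  0.   0.1  0.8  0.1  0.8  1. ]
lip [0.5185 0.0089 0.0812] [ 0.  0. -0.  0.]
lip [0.5234 0.008  0.0418] [ 0.  -1.8  1.6 -0. ]
```

```bash
python3 - <<'E'
import re
s=open('fit.py').read()
s=s.replace("diff_step=1e-4,loss='soft_l1'","loss='soft_l1'").replace("def res(p):","def res(q):\n        p=(q-1)*[.1,.1,1]+p0")
s=s.replace("least_squares(res,p0,x_scale=[.01,.01,.1],","least_squares(res,np.ones(3),diff_step=1e-3,").replace("return s.x,np","return (s.x-1)*[.1,.1,1]+p0,np")
open('fit.py','w').write(s)
E
cat >> fit.py <<'E'
    out={n:cv2.resize(cv2.imread(f"pics/{n}0.png")[y:y+h,x:x+w],None,fx=k,fy=k,interpolation=cv2.INTER_CUBIC) for n,x,y,w,h,k in(("top",215,170,240,150,3.33),("scene",225,195,215,190,3))}
    for k,(P,z,p0,t,s) in D.items():
        x,_=fit(P,z,p0,{'top':t,'scene':s})
        for n,o,sc in(("top",(215,170),3.33),("scene",(225,195),3)):
            h=((hull(n,place(P,*x,z)).reshape(-1,2)-o+.5)*sc-.5); cv2.polylines(out[n],[(h*16).astype(np.int32)],True,(0,0,255),1,cv2.LINE_AA,4)
    cv2.imwrite("pics/o1.png",out["top"]);cv2.imwrite("pics/o2.png",out["scene"])
E
python3 fit.py
```

```text
tube_3 [0.5414 0.3439 0.0724] [ 0.6  0.2  0.   0.3  0.2  0.3 -1.8 -0.5 -1.4  0.2  0.1  0.3]
tube_3 [0.5415 0.3437 0.0678] [0.3 0.3 0.3 0.2 0.3 0.3]
tube_3 [0.5413 0.3442 0.0834] [-1.9 -0.2 -1.4 -0.2  0.1  0.1]
tube_2 [0.5354 0.2428 0.0659] [ 0.1  0.1 -0.2 -0.3 -0.1  0.1 -1.6 -0.8  0.1 -1.3  0.5  1.1]
tube_2 [0.5356 0.2425 0.0669] [-0.  -0.1 -0.  -0.1  0.   0. ]
tube_2 [0.5356 0.2439 0.0654] [-1.2 -0.5 -0.4 -1.7  0.7  0.9]
tube_1 [0.5112 0.0545 0.1018] [ 0.5  0.6  0.5  0.2 -0.5  0.1  1.1  1.2  0.7  0.7 -0.6  0.1]
tube_1 [0.5118 0.0543 0.1041] [ 0.5  0.4  0.5  0.4 -0.2 -0.2]
tube_1 [0.5103 0.0541 0.0982] [ 1.   1.   0.8  1.  -0.2 -0.2]
chock [0.6739 0.1361 3.0517] [-0.2 -1.1 -0.7  0.3  0.1  0.2  0.8  0.8 -0.2 -0.5  0.1  1.2  4.5]
chock [0.6754 0.1348 3.0835] [-0.  -0.7  0.4 -0.   0.8  0.7  0.   0.2]
chock [0.6766 0.1424 2.9599] [ 1.5 -2.  -0.1  0.1  0.9]
lip [0.5179 0.012  0.0232] [-0.4 -0.3 -2.9  1.9  3.   0.1  0.8 -2.4]
lip [0.5155 0.0088 0.0807] [-0.   0.   0.1  0.1]
lip [0.5233 0.008  0.0418] [ 0.  -1.8  1.6 -0. ]
```

View pics/o1.png

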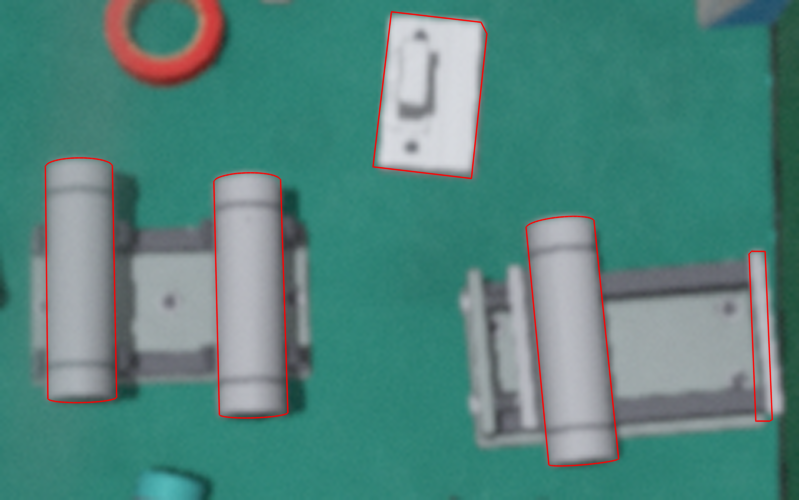

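View pics/o2.png

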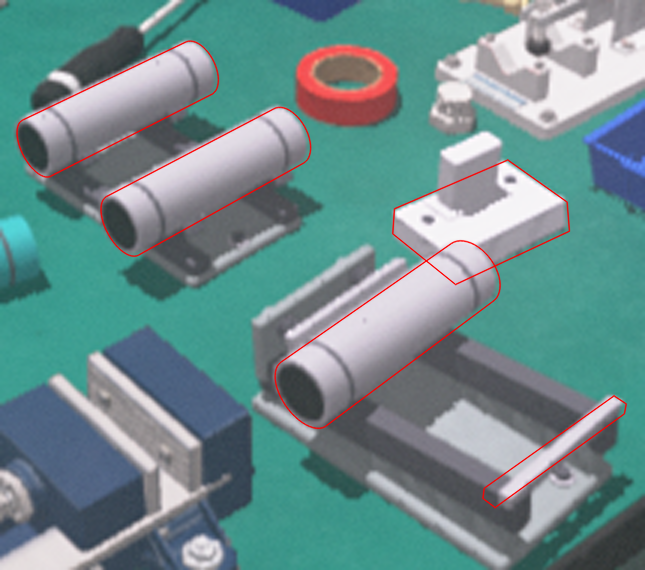

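```bash
python3 - <<'E'
from fit import *
def ln(n,L,z):
    p=ray(n,L,z); d=p[1]-p[0]; print(n,p[:,:2].round(4).tolist(),"len",np.linalg.norm(d).round(4),"ang",np.degrees(np.arctan2(d[1],d[0])).round(2))
for z in(0,.005):
  ln("top",A([(480,446),(765,425)]),z); ln("scene",B([(255,405),(505,568)]),z)
ln("top",A([(765,413),(749,251)]),.056);ln("top",A([(781,411),(765,250)]),.056)
ln("scene",B([(500,492),(612,397)]),.056);ln("scene",B([(510,505),(621,403)]),.056)
# stop bar top & end plate
ln("top",A([(534,428),(521,300)]),.065)
for n in("top","scene"):
  k,d,r,t=K(n);print(-cv2.Rodrigues(r)[0].T@t)
# chock grip top face (z=.06): top crop and scene
ln("top",A([(401,104),(404,38)]),.06);ln("top",A([(425,106),(433,40)]),.06)
ln("scene",B([(440,152),(485,132)]),.06)
E
```

```text
top [[0.4555, 0.1017], [0.4733, -0.0725]] len 0.1751 ang -84.16
scene [[0.4591, 0.1058], [0.4804, -0.066]] len 0.1732 ang -82.93
top [[0.4549, 0.1021], [0.4727, -0.0713]] len 0.1743 ang -84.16
scene [[0.4557, 0.1018], [0.4768, -0.0688]] len 0.1719 ang -82.93
top [[0.4731, -0.0593], [0.5693, -0.0515]] len 0.0965 ang 4.61
top [[0.4745, -0.0687], [0.5702, -0.0611]] len 0.0959 ang 4.55
scene [[0.4735, -0.0622], [0.5678, -0.0531]] len 0.0947 ang 5.47
scene [[0.471, -0.0711], [0.5679, -0.0591]] len 0.0976 ang 7.1
top [[0.4594, 0.0763], [0.5339, 0.0844]] len 0.0749 ang 6.23
[0.32886309 0.19493574 1.11983234]
[ 0.00706648 -0.42628177  0.65956423]
top [[0.6519, 0.1566], [0.6934, 0.1556]] len 0.0415 ang -1.27
top [[0.6511, 0.1422], [0.6927, 0.1381]] len 0.0418 ang -5.57
scene [[0.653, 0.1582], [0.691, 0.1558]] len 0.0381 ang -3.58
```

```bash
cat > plan.py <<'E'
from h import *
from scipy.spatial.transform import Rotation as Ro
C0=np.array([.5153,.0083,0]); CY=.101; SL=np.radians(5)
EX=np.array([np.cos(CY),np.sin(CY),0]); EY=np.array([-np.sin(CY),np.cos(CY),0]); Z=np.array([0,0,1.])
BN=EY*np.sin(SL)+Z*np.cos(SL); BD=EY*np.cos(SL)-Z*np.sin(SL)   # bed normal, down-slope
def bed(s,h,x=0): return C0+Z*.045+EX*x+BD*s+BN*h
def tool(psi,tilt=0):
    "psi: angle of tool y (rad); tilt: 1 = leaning with the bed"
    y=np.array([np.cos(psi),np.sin(psi),0]); R=np.c_[np.cross(y,-Z),y,-Z]
    return Ro.from_rotvec(-SL*tilt*EX).as_matrix()@R
def rel(p0,R0,p1,R1):
    return (R0.T@(p1-p0)*1e3).round(1),Ro.from_matrix(R0.T@R1).as_rotvec().round(3)
def run(wp):
    s=sense(); p,R=s["tool_pos"],s["orientation"]
    for n,g,Rn in wp:
        q=g-Rn[:,2]*-tcp_to_grasp   # g = grasp point -> TCP
        d,w=rel(p,R,q,Rn); print(n,*d,*w,"| rows",np.ceil(max(np.linalg.norm(d)/41.7,np.degrees(np.linalg.norm(w))/7.16)))
        p,R=q,Rn
E
python3 - <<'E'
from plan import *
print(tcp_to_grasp)
R=tool(np.pi/2+.067)
t2=np.array([.5356,.2425,.046])
run([("over",t2+[0,0,.08],R),("down",t2,R),("up",t2+[0,0,.06],R),("cr over",bed(-21,60e-3) if 0 else bed(-.021,.07),tool(np.pi/2+CY)),("cr near",bed(-.021,.022),tool(np.pi/2+CY))])
E
```

```text
0.0187
over -464.9 -164.7 100.4 -0.001 -0.0 -0.301 | rows 13.0
down 0.0 0.0 80.0 0.0 0.0 0.0 | rows 2.0
up 0.0 0.0 -60.0 0.0 0.0 0.0 | rows 2.0
cr over 35.4 -247.1 -10.6 0.0 0.0 -0.034 | rows 6.0
cr near 0.0 -4.2 47.8 0.0 0.0 0.0 | rows 2.0
```

Request:
servo_tool:
  moves: "-170 -65 20 0 0 -0.15; -170 -65 20 0 0 -0.3; -170 -65 20 0 0 -0.3; -170 -65 20 0 0 -0.3; -170 -65 20 0 0 -0.3"
  hand: 0

```text
t: 0.52
tool_pos: [0.2741, 0.4059, 0.1875]
orientation: [[-0.998, -0.065, -0.0], [-0.065, 0.998, -0.001], [0.0, -0.001, -1.0]]
contact_force: [0.3, -0.3, -0.4]
gripper_width: 0.088
grip_force: 0.0
```

```bash
python3 - <<'E'
from plan import *
R=tool(np.pi/2+.067); t2=np.array([.5356,.2425,.049])
run([("over",t2+[0,0,.08],R),("down",t2,R)])
E
```

```text
over -250.4 -180.0 77.3 -0.001 -0.0 -0.002 | rows 8.0
down 0.0 0.0 80.0 0.0 0.0 0.0 | rows 2.0
```

Request:
servo_tool:
  moves: "-125 -90 39 0 0 0; -125 -90 39 0 0 0; -125 -90 39 0 0 0; -125 -90 39 0 0 0; -125 -90 39 0 0 0"

```text
t: 0.93
tool_pos: [0.406, 0.3232, 0.1471]
orientation: [[-0.998, -0.061, -0.002], [-0.061, 0.998, -0.002], [0.002, -0.002, -1.0]]
contact_force: [0.3, -0.4, 0.1]
gripper_width: 0.088
grip_force: 0.0
```

Request:
servo_tool:
  moves: "-125 -90 38 0 0 0; -125 -90 38 0 0 0; -125 -90 38 0 0 0; -125 -90 38 0 0 0; -125 -90 38 0 0 0"

```text
t: 1.35
tool_pos: [0.5363, 0.2417, 0.1089]
orientation: [[-0.998, -0.062, -0.002], [-0.062, 0.998, -0.001], [0.002, -0.001, -1.0]]
contact_force: [0.4, -0.2, 0.0]
gripper_width: 0.0883
grip_force: 0.0
```

```bash
python3 - <<'E'
from plan import *
R=tool(np.pi/2+.067); t2=np.array([.5356,.2425,.049])
run([("over",t2+[0,0,.08],R),("down",t2,R)])
im=capture("top"); im2=capture("scene")
a=cv2.resize(im[170:290,215:335],None,fx=4,fy=4,interpolation=2); b=cv2.resize(im2[170:320,195:345],(480,480),interpolation=2)
cv2.imwrite("pics/g1.png",cv2.resize(np.hstack([a,b]),(800,400)))
E
```

```text
over 0.6 0.8 -1.4 -0.001 -0.002 -0.005 | rows 1.0
down 0.0 0.0 80.0 0.0 0.0 0.0 | rows 2.0
```

View pics/g1.png

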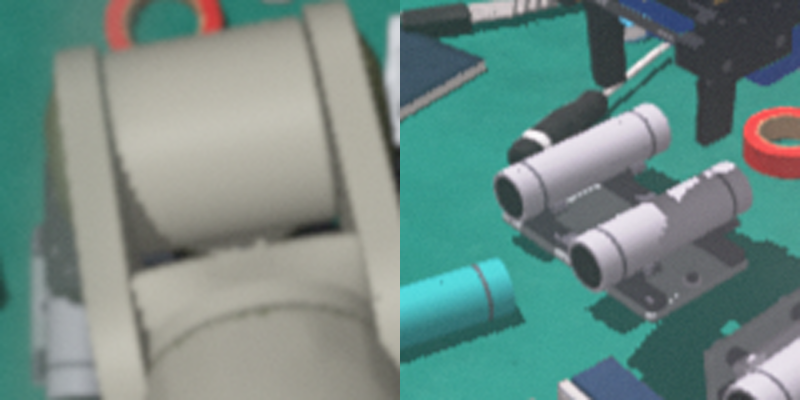

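The right half shows the open fingers at (610,60) and (715,105), high over and straddling tube_2. The arm hides the top view. I'll descend and grip.

Request:
servo_tool:
  moves: "0.5 1 25 0 0 -0.005; 0.5 1 50 0 0 -0.005; 0.5 1 70 0 0 -0.005; 0.5 1 78.5 0 0 -0.005; 0.5 1 78.5 0 0 -0.005"

```text
t: 1.87
tool_pos: [0.531, 0.2468, 0.0314]
orientation: [[-0.997, -0.072, -0.003], [-0.072, 0.997, -0.001], [0.003, -0.0, -1.0]]
contact_force: [-0.3, -0.2, 0.7]
gripper_width: 0.0881
grip_force: 0.0
```

Request:
servo_tool:
  moves: "0 0 0 0 0 0; 0 0 0 0 0 0; 0 0 0 0 0 0; 0 0 0 0 0 0; 0 0 0 0 0 0"
  hand: 255
  newtons: 25

```text
t: 2.28
tool_pos: [0.533, 0.2461, 0.0333]
orientation: [[-0.997, -0.071, 0.001], [-0.071, 0.997, 0.0], [-0.001, 0.0, -1.0]]
contact_force: [0.7, 0.1, -0.2]
gripper_width: 0.057
grip_force: 0.0
```

Request:
servo_tool:
  moves: "0 0 0 0 0 0; 0 0 0 0 0 0; 0 0 0 0 0 0; 0 0 0 0 0 0; 0 0 0 0 0 0"

```text
t: 2.7
tool_pos: [0.5329, 0.2454, 0.0329]
orientation: [[-0.997, -0.071, 0.0], [-0.071, 0.997, -0.001], [-0.0, -0.001, -1.0]]
contact_force: [-1.7, -11.9, 10.1]
gripper_width: 0.0236
grip_force: 7.8
```

```bash
python3 - <<'E'
from plan import *
s=sense(); print(s["tool_pos"],s["gripper_width"],s["grip_force"],s["contact_force"])
im2=capture("scene"); im=capture("top")
a=cv2.resize(im[170:320,195:345],(400,400),interpolation=2); b=cv2.resize(im2[170:320,195:345],(400,400),interpolation=2)
cv2.imwrite("pics/g2.png",np.hstack([a,b]))
E
```

```text
[0.5329412  0.24536563 0.0328788 ] 0.02364067682262397 7.8151935338974 [ -1.66291405 -11.88911772  10.06052548]
```

View pics/g2.png

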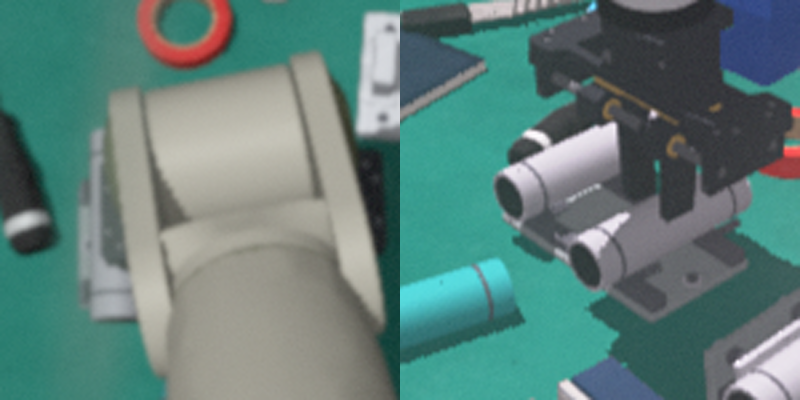

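```bash
python3 - <<'E'
from plan import *
s=sense(); p,R=s["tool_pos"],s["orientation"]
for off in((0,.02,0),(0,-.02,0),(.009,-.012,0),(-.009,-.012,0),(.009,-.03,0),(-.009,-.03,0),(0,0,-.019)):
    print(off,((proj("scene",p+R@np.array(off))-(195,170))*400/150+(400,0)).round(0))
print(s["joint_pos"],s["joint_efforts"])
E
```

```text
(0, 0.02, 0) [[642. 227.]]
(0, -0.02, 0) [[680. 251.]]
(0.009, -0.012, 0) [[663. 251.]]
(-0.009, -0.012, 0) [[682. 241.]]
(0.009, -0.03, 0) [[681. 263.]]
(-0.009, -0.03, 0) [[700. 252.]]
(0, 0, -0.019) [[661. 217.]]
[ 0.23151315  0.62995299  1.49861181 -0.00417347  1.01324629 -1.40881826] [  6.03287771 -39.214468   -18.90625119   2.44397096  -2.10941255
  -0.06925285]
```

```bash
python3 - <<'E'
from plan import *
c=lambda q:((proj("scene",q)-(195,170))*400/150+(400,0)).round(0).tolist()
R=tool(np.pi/2+.065)
p=np.array([.5363,.2417,.1089]); print([c(p+R@[x,y,0]) for y in(.044,.0615,-.044,-.0615) for x in(.009,-.009)])
s=sense(); p,R=s["tool_pos"],s["orientation"]
for dz in(0,.015,.02,.025): print(dz,[c(p+[0,0,dz]+R@[x,y,0]) for y in(.0118,-.0118,-.029) for x in(.009,-.009)])
for y0 in (.2425,):
  t=np.array([.5356,y0,.046]); print("tube top line",[c(t+[dx,0,.02]) for dx in(-.07,0,.07)],[c(t+[dx,0,0]) for dx in(-.07,.07)])
E
```

```text
[[[613.0, 129.0]], [[633.0, 120.0]], [[597.0, 119.0]], [[616.0, 110.0]], [[701.0, 181.0]], [[720.0, 171.0]], [[719.0, 192.0]], [[739.0, 182.0]]]
0 [[[640.0, 237.0]], [[659.0, 227.0]], [[663.0, 251.0]], [[682.0, 241.0]], [[680.0, 262.0]], [[699.0, 251.0]]]
0.015 [[[640.0, 219.0]], [[659.0, 209.0]], [[663.0, 234.0]], [[682.0, 223.0]], [[680.0, 244.0]], [[699.0, 234.0]]]
0.02 [[[640.0, 214.0]], [[659.0, 204.0]], [[663.0, 228.0]], [[682.0, 218.0]], [[680.0, 239.0]], [[699.0, 228.0]]]
0.025 [[[640.0, 208.0]], [[659.0, 198.0]], [[663.0, 222.0]], [[682.0, 212.0]], [[680.0, 233.0]], [[699.0, 222.0]]]
tube top line [[[583.0, 239.0]], [[665.0, 201.0]], [[741.0, 166.0]]] [[[584.0, 263.0]], [[740.0, 189.0]]]
```

The view shows the closed finger tips at (678,218) and (635,195) sitting on tube_2's upper flanks. That is about 29 mm higher than the reported TCP would put them. A width of 24 mm fits squeezing the tube's top. I'll open and descend in guarded steps.

Request:
servo_tool:
  moves: "0 0 0 0 0 0; 0 0 0 0 0 0; 0 0 0 0 0 0; 0 0 0 0 0 0; 0 0 0 0 0 0"
  hand: 0

```text
t: 3.22
tool_pos: [0.5326, 0.2462, 0.0324]
orientation: [[-0.997, -0.071, -0.0], [-0.071, 0.997, 0.0], [0.0, 0.0, -1.0]]
contact_force: [0.3, -0.5, 0.3]
gripper_width: 0.0479
grip_force: 0.0
```

Request:
servo_tool:
  moves: "0 0 0 0 0 0; 0 0 0 0 0 0; 0 0 0 0 0 0; 0 0 0 0 0 0; 0 0 0 0 0 0"

```text
t: 3.63
tool_pos: [0.5327, 0.246, 0.0326]
orientation: [[-0.997, -0.071, -0.0], [-0.071, 0.997, 0.0], [0.0, 0.0, -1.0]]
contact_force: [0.1, -0.3, 0.7]
gripper_width: 0.0814
grip_force: 0.0
```

```bash
python3 - <<'E'
from plan import *
s=sense(); p,R=s["tool_pos"],s["orientation"]; print(p,s["gripper_width"],s["contact_force"])
im=capture("scene"); cv2.imwrite("pics/raw3.png",im)
D=im.max(2)<60
# lower end of dark run near predicted finger columns
for y in(.052,-.052):
  u,v=proj("scene",p+R@[0,y,0])[0]; print("pred",u,v)
  for c in range(int(u)-8,int(u)+9,2):
    col=np.where(D[int(v)-60:int(v)+15,c])[0]+int(v)-60; print(c,col.min() if len(col) else None,col.max() if len(col) else None,end=" ; ")
  print()
# tube pose from edges unchanged?
old=cv2.imread("pics/scene0.png")
for (u,v) in B_ if (B_:=[]) else []: pass
E
```

```text
[0.53273345 0.24603129 0.03260113] 0.08144703696865031 [ 0.06378992 -0.32437279  0.65352116]
pred 273.8219927262757 248.23906036872827
265 188 216 ; 267 215 215 ; 269 198 227 ; 271 188 232 ; 273 189 238 ; 275 192 234 ; 277 188 236 ; 279 188 234 ; 281 191 204 ; 
pred 311.22072909680367 272.0059603526321
303 216 235 ; 305 218 257 ; 307 212 248 ; 309 218 237 ; 311 220 241 ; 313 214 249 ; 315 None None ; 317 217 228 ; 319 228 228 ;
```

```bash
python3 - <<'E'
from plan import *
s=sense(); p,R=s["tool_pos"],s["orientation"]
im=cv2.imread("pics/raw3.png"); k=5; x0,y0=225,160
o=cv2.resize(im[y0:y0+120,x0:x0+150],None,fx=k,fy=k,interpolation=2)
for dz,col in((0,(0,0,255)),(.029,(0,255,255))):
  for y in(.041,-.041,.0585,-.0585):
    L=np.array([proj("scene",p+[0,0,dz]+R@[x,y,0])[0] for x in(-.009,.009)]); L=((L-(x0,y0)+.5)*k-.5).astype(int)
    cv2.line(o,tuple(map(int,L[0])),tuple(map(int,L[1])),col,1)
cv2.imwrite("pics/g3.png",o)
E
```

```text
(no output)
```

View pics/g3.png

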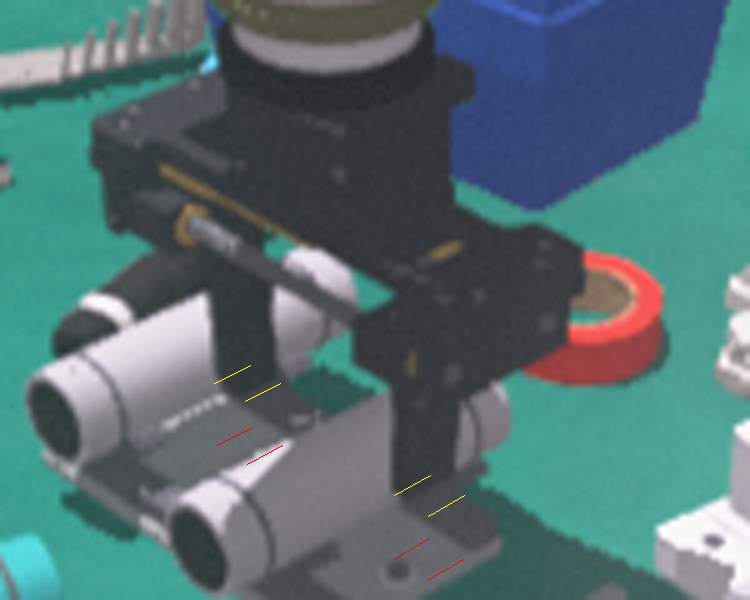

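The near finger's end lies at (428,492) on the yellow (+29 mm) marks, not the red ones, so the tips really are about 30 mm above the reported TCP. I'll check this against the start pose and a rough floor shadow numerically.

```bash
python3 - <<'E'
from plan import *
p=np.array([.12153,.51049,.20765]);R=tool(np.radians(76.6))
for n in("scene","top"):
  for dz in(0,.03): print(n,dz,[proj(n,p+[0,0,dz]+R@[0,y,0])[0].round(0).tolist() for y in(.044,.0615,-.044,-.0615)])
import cell; print([x for x in dir(cell) if not x.startswith('_')])
E
```

```text
scene 0 [[-14.0, 181.0], [-14.0, 176.0], [-13.0, 205.0], [-12.0, 211.0]]
scene 0.03 [[-20.0, 164.0], [-20.0, 160.0], [-19.0, 188.0], [-19.0, 193.0]]
top 0 [[79.0, 484.0], [69.0, 481.0], [132.0, 501.0], [142.0, 504.0]]
top 0.03 [[71.0, 488.0], [61.0, 485.0], [126.0, 505.0], [136.0, 509.0]]
['IKError', 'calibration', 'capture', 'finish_job', 'sense', 'tcp_to_grasp']
```

Request:
servo_tool:
  moves: "-1.5 -3 6 0 0 0; -1.5 -3 12 0 0 0; -1.5 -3 12 0 0 0; -1.5 -3 12 0 0 0"

```text
t: 4.02
tool_pos: [0.5342, 0.243, 0.02]
orientation: [[-0.997, -0.071, -0.001], [-0.071, 0.997, -0.0], [0.001, -0.0, -1.0]]
contact_force: [-0.3, -0.0, -0.4]
gripper_width: 0.0883
grip_force: 0.0
```

Request:
servo_tool:
  moves: "-0.5 0 6 0 0 0.004; -0.5 0 12 0 0 0.004; -0.5 0 16 0 0 0.004; -0.5 0 16 0 0 0.004; -0.5 0 16 0 0 0.004"

```text
t: 4.43
tool_pos: [0.5348, 0.2432, 0.0043]
orientation: [[-0.998, -0.067, -0.001], [-0.067, 0.998, -0.0], [0.001, -0.0, -1.0]]
contact_force: [0.1, 0.2, -0.3]
gripper_width: 0.0884
grip_force: 0.0
```

Request:
servo_tool:
  moves: "0 0 0 0 0 0; 0 0 0 0 0 0; 0 0 0 0 0 0; 0 0 0 0 0 0; 0 0 0 0 0 0"
  hand: 255
  newtons: 25

```text
t: 4.85
tool_pos: [0.535, 0.2432, 0.0047]
orientation: [[-0.998, -0.067, 0.0], [-0.067, 0.998, 0.0], [-0.0, 0.0, -1.0]]
contact_force: [-0.1, -1.0, -0.3]
gripper_width: 0.0569
grip_force: 0.0
```

Request:
servo_tool:
  moves: "0 0 0 0 0 0; 0 0 0 0 0 0; 0 0 0 0 0 0; 0 0 0 0 0 0; 0 0 0 0 0 0"

```text
t: 5.27
tool_pos: [0.535, 0.2428, 0.0046]
orientation: [[-0.998, -0.067, -0.0], [-0.067, 0.998, -0.0], [0.0, -0.0, -1.0]]
contact_force: [-1.4, -3.2, 1.5]
gripper_width: 0.0392
grip_force: 25.0
```

Request:
servo_tool:
  moves: "0 0 -15 0 0 0; 0 0 -35 0 0 0; 0 0 -60 0 0 0; 0 0 -80 0 0 0; 0 0 -80 0 0 0"

```text
t: 5.68
tool_pos: [0.5365, 0.2438, 0.0879]
orientation: [[-0.998, -0.067, 0.006], [-0.067, 0.998, 0.002], [-0.006, 0.001, -1.0]]
contact_force: [0.1, 0.4, -3.7]
gripper_width: 0.0392
grip_force: 25.0
```

```bash
cat >> plan.py <<'E'
ZO=.029   # real finger ends stand this much above the reported TCP
def run2(wp,p=None,R=None):
    s=sense(); p,R=(s["tool_pos"],s["orientation"]) if p is None else (p,R)
    for n,g,Rn in wp:   # g real grasp point
        q=g+Rn[:,2]*tcp_to_grasp-Z*ZO
        d,w=rel(p,R,q,Rn); print(n,*d,*w,"| rows",np.ceil(max(np.linalg.norm(d)/41.7,np.degrees(np.linalg.norm(w))/7.16)),"->",q.round(4))
        p,R=q,Rn
E
python3 - <<'E'
from plan import *
s=sense(); print(s["contact_force"],s["gripper_width"])
im=capture("scene"); cv2.imwrite("pics/raw4.png",im)
R=tool(np.pi/2+CY)
run2([("over",bed(-.021,.065),R),("near",bed(-.021,.026),R)])
E
```

```text
[ 0.07773087  0.37694749 -3.68316707] 0.039243062910339827
over 35.5 -248.6 21.3 0.001 0.003 -0.034 | rows 7.0 -> [ 0.5168 -0.0069  0.0639]
near 0.0 -3.4 38.9 0.0 0.0 0.0 | rows 1.0 -> [ 0.5172 -0.0103  0.025 ]
```

Request:
servo_tool:
  moves: "6 -35 0 0 0 -0.01; 12 -75 0 0 0 -0.02; 18 -115 0 0 0 -0.034; 24 -150 0 0 0 -0.034; 30 -185 0 0 0 -0.034"

```text
t: 6.15
tool_pos: [0.5159, 0.0551, 0.0825]
orientation: [[-0.995, -0.101, -0.003], [-0.101, 0.995, 0.001], [0.003, 0.001, -1.0]]
contact_force: [0.8, 0.1, -4.1]
gripper_width: 0.0393
grip_force: 25.0
```

Request:
servo_tool:
  moves: "4 -25 0 0 0 0; 7 -50 0 0 0 0; 7 -63 0 0 0 0; 7 -66 0 0 0 0; 7 -66 0 0 0 0"

```text
t: 6.57
tool_pos: [0.5168, -0.0098, 0.0835]
orientation: [[-0.995, -0.1, -0.002], [-0.1, 0.995, 0.001], [0.002, 0.001, -1.0]]
contact_force: [-1.4, 0.9, -4.9]
gripper_width: 0.0391
grip_force: 25.0
```

```bash
python3 - <<'E'
from plan import *
s=sense(); print(s["tool_pos"],s["contact_force"],s["gripper_width"])
R=tool(np.pi/2+CY); t=bed(-.021,.02)-[.0006,0,.0414]
d,w=rel(s["tool_pos"],s["orientation"],t,R); print(t,d,w)
E
```

```text
[ 0.51683478 -0.00979047  0.08354874] [-1.41573826  0.94477577 -4.93841954] 0.039107266804065025
[ 0.51663358 -0.01077924  0.02535416] [ 0.2 -1.  58.2] [ 0.001 -0.002 -0.001]
```

Request:
servo_tool:
  moves: "0 -0.5 20 0 0 0; 0 -1 38 0 0 0; 0 -1 50 0 0 0; 0 -1 54 0 0 0; 0 -1 54 0 0 0"

```text
t: 6.98
tool_pos: [0.5166, -0.0095, 0.0295]
orientation: [[-0.995, -0.102, -0.002], [-0.102, 0.995, 0.001], [0.002, 0.001, -1.0]]
contact_force: [0.2, 0.2, -3.8]
gripper_width: 0.0393
grip_force: 25.0
```

Request:
servo_tool:
  moves: "0 0 1 0 0 0; 0 0 2 0 0 0; 0 0 2.5 0 0 0; 0 0 2.5 0 0 0; 0 0 2.5 0 0 0"

```text
t: 7.4
tool_pos: [0.5174, -0.0108, 0.0285]
orientation: [[-0.995, -0.101, 0.001], [-0.101, 0.995, -0.0], [-0.001, -0.0, -1.0]]
contact_force: [-0.3, -0.1, -4.7]
gripper_width: 0.0393
grip_force: 25.0
```

Request:
servo_tool:
  moves: "0.7 0 1 0 0 0; 0.7 0 2 0 0 0; 0.7 0 2.5 0 0 0; 0.7 0 2.5 0 0 0; 0.7 0 2.5 0 0 0"

```text
t: 7.82
tool_pos: [0.5166, -0.0109, 0.0256]
orientation: [[-0.995, -0.101, -0.0], [-0.101, 0.995, 0.0], [0.0, 0.0, -1.0]]
contact_force: [0.1, 0.0, -4.3]
gripper_width: 0.0391
grip_force: 25.0
```

Request:
servo_tool:
  moves: "0 0 1 0 0 0; 0 0 1.5 0 0 0; 0 0 1.5 0 0 0; 0 0 1.5 0 0 0"

```text
t: 8.15
tool_pos: [0.5168, -0.0109, 0.0251]
orientation: [[-0.995, -0.101, 0.001], [-0.101, 0.995, -0.0], [-0.001, -0.0, -1.0]]
contact_force: [-4.2, -0.4, 6.2]
gripper_width: 0.0393
grip_force: 25.0
```

Request:
servo_tool:
  moves: "0 0 0 0 0 0; 0 0 0 0 0 0; 0 0 0 0 0 0; 0 0 0 0 0 0"
  hand: 122

```text
t: 8.48
tool_pos: [0.5168, -0.0109, 0.0242]
orientation: [[-0.995, -0.101, 0.001], [-0.101, 0.995, -0.0], [-0.001, -0.0, -1.0]]
contact_force: [0.9, 1.0, 0.4]
gripper_width: 0.0461
grip_force: 0.3
```

Request:
servo_tool:
  moves: "0 0 -6 0 0 0; 0 0 -12 0 0 0; 0 0 -18 0 0 0; 0 0 -24 0 0 0; 0 0 -30 0 0 0"

```text
t: 8.9
tool_pos: [0.5167, -0.0109, 0.055]
orientation: [[-0.995, -0.101, 0.001], [-0.101, 0.995, -0.0], [-0.001, -0.0, -1.0]]
contact_force: [-0.0, -0.7, -0.9]
gripper_width: 0.0461
grip_force: 0.0
```

Request:
servo_tool:
  moves: "0 0 -20 0 0 0; 0 0 -40 0 0 0; 0 0 -60 0 0 0; 0 0 -70 0 0 0; 0 0 -70 0 0 0"

```text
t: 9.32
tool_pos: [0.5176, -0.0111, 0.1263]
orientation: [[-0.995, -0.101, 0.004], [-0.101, 0.995, -0.001], [-0.004, -0.001, -1.0]]
contact_force: [0.9, 0.1, -0.0]
gripper_width: 0.0458
grip_force: 0.0
```

```bash
python3 - <<'E'
from plan import *
s=sense(); print(s["tool_pos"],s["contact_force"],s["gripper_width"],s["joint_pos"])
cv2.imwrite("pics/raw5.png",capture("scene"))
# chock pick
ch=np.array([.673,.134,0]); cy=3.084; gy=np.array([-np.sin(cy),np.cos(cy),0]); g=ch-.015*gy+Z*.043
R=tool(cy-np.pi/2)
print(g)
run2([("over",g+Z*.08,R),("down",g,R)])
E
```

```text
[ 0.51757404 -0.01112899  0.12630447] [ 0.88341813  0.05048843 -0.04577986] 0.04577670220231888 [-2.48068330e-01  3.74454557e-01  1.63755222e+00 -2.93870128e-05
  1.12545846e+00 -1.92006934e+00]
[0.67386341 0.14897513 0.043     ]
over -172.3 143.3 49.6 -0.0 0.002 0.159 | rows 6.0 -> [0.6739 0.149  0.0753]
down 0.0 0.0 80.0 0.0 0.0 0.0 | rows 2.0 -> [ 0.6739  0.149  -0.0047]
```

Request:
servo_tool:
  moves: "-100 84 10 0 0 0.159; -100 84 10 0 0 0.159; -100 84 10 0 0 0.159; -100 84 10 0 0 0.159; -100 84 10 0 0 0.159"
  hand: 60

```text
t: 9.78
tool_pos: [0.6076, 0.0845, 0.1117]
orientation: [[-0.998, 0.055, -0.003], [0.055, 0.998, 0.0], [0.003, 0.0, -1.0]]
contact_force: [-0.7, -0.1, 0.2]
gripper_width: 0.0674
grip_force: 0.0
```

Request:
servo_tool:
  moves: "-83 46 10 0 0 0; -83 46 10 0 0 0; -83 46 10 0 0 0; -83 46 10 0 0 0; -83 46 10 0 0 0"

```text
t: 10.2
tool_pos: [0.6922, 0.1228, 0.1029]
orientation: [[-0.998, 0.058, -0.002], [0.058, 0.998, -0.0], [0.002, -0.0, -1.0]]
contact_force: [0.4, 0.1, 0.2]
gripper_width: 0.0677
grip_force: 0.0
```

```bash
python3 - <<'E'
from plan import *
s=sense(); print(s["tool_pos"],s["contact_force"],s["gripper_width"])
R=tool(3.084-np.pi/2); run2([("down",np.array([.673,.1485,.046]),R)])
# tube_2 on the cradle: hull of expected pose vs edges
from fit import *
im=capture("scene"); cv2.imwrite("pics/raw6.png",im); im2=capture("top"); cv2.imwrite("pics/raw6t.png",im2)
E
```

```text
[0.69221635 0.12281483 0.10290756] [0.39633615 0.07178062 0.22108633] 0.06767149942674126
down 20.4 24.6 104.6 -0.0 -0.002 -0.001 | rows 3.0 -> [ 0.673   0.1485 -0.0017]
```

Request:
servo_tool:
  moves: "20.5 24.5 20 0 0 0; 20.5 24.5 50 0 0 0; 20.5 24.5 65 0 0 0; 20.5 24.5 70 0 0 0; 20.5 24.5 70 0 0 0"

```text
t: 10.72
tool_pos: [0.6731, 0.1488, 0.0337]
orientation: [[-0.998, 0.058, -0.002], [0.058, 0.998, -0.0], [0.002, -0.0, -1.0]]
contact_force: [-0.4, 0.7, 0.2]
gripper_width: 0.0675
grip_force: 0.0
```

Request:
servo_tool:
  moves: "0 0 12 0 0 0; 0 0 25 0 0 0; 0 0 32 0 0 0; 0 0 34 0 0 0; 0 0 34 0 0 0"

```text
t: 11.13
tool_pos: [0.6737, 0.1495, -0.0007]
orientation: [[-0.998, 0.058, -0.001], [0.058, 0.998, -0.0], [0.001, -0.0, -1.0]]
contact_force: [0.0, -0.1, 0.0]
gripper_width: 0.0678
grip_force: 0.0
```

```bash
python3 - <<'E'
from plan import *
s=sense(); print(s["tool_pos"],s["contact_force"],s["gripper_width"])
R=tool(3.084-np.pi/2); run2([("down",np.array([.673,.1485,.046]),R)])
E
```

```text
[ 0.67369153  0.14946715 -0.00069402] [ 0.0477716  -0.14878056  0.0381987 ] 0.06779598224132553
down 0.6 -1.0 1.0 -0.0 -0.001 -0.0 | rows 1.0 -> [ 0.673   0.1485 -0.0017]
```

Request:
servo_tool:
  moves: "0.6 -1 0 0 0 0; 0.6 -1 0 0 0 0; 0.6 -1 0 0 0 0; 0.6 -1 0 0 0 0; 0.6 -1 0 0 0 0"
  hand: 255
  newtons: 55

```text
t: 11.55
tool_pos: [0.6735, 0.1486, 0.0004]
orientation: [[-0.998, 0.058, 0.0], [0.058, 0.998, 0.0], [-0.0, 0.0, -1.0]]
contact_force: [1.0, -0.4, -0.4]
gripper_width: 0.0364
grip_force: 0.0
```

Request:
servo_tool:
  moves: "0 0 0 0 0 0; 0 0 0 0 0 0; 0 0 0 0 0 0; 0 0 0 0 0 0; 0 0 0 0 0 0"

```text
t: 11.97
tool_pos: [0.6734, 0.1486, 0.0001]
orientation: [[-0.998, 0.058, 0.0], [0.058, 0.998, 0.0], [-0.0, 0.0, -1.0]]
contact_force: [-0.2, 1.1, 0.9]
gripper_width: 0.0156
grip_force: 55.0
```

```bash
python3 - <<'E'
from plan import *
s=sense(); print(s["tool_pos"],s["orientation"].round(4),s["contact_force"],s["gripper_width"],s["grip_force"])
# tube_2 check in raw6 (arm may hide): compare image edges for predicted tube_2 & tube_1
from fit import cyl,place,hull
for im,n in((cv2.imread("pics/raw5.png"),"scene"),(cv2.imread("pics/raw6.png"),"scene"),(cv2.imread("pics/raw6t.png"),"top")):
  g=cv2.GaussianBlur(cv2.cvtColor(im,6),(0,0),1).astype(float); gx,gy=cv2.Sobel(g,6,1,0),cv2.Sobel(g,6,0,1); m=np.hypot(gx,gy)
  for nm,ss in(("t1",[.041,.043,.045,.047]),("t2",[-.021,-.01,0,.003,.005,.007,.009])):
    r=[]
    for q in ss:
      P=bed(q,.02); M=np.zeros(m.shape,np.uint8); cv2.polylines(M,[np.round(hull(n,place(cyl,P[0],P[1],CY,P[2]))).astype(np.int32)],True,1); r.append(round(m[M>0].mean(),1))
    print(n,nm,list(zip(ss,r)))
E
```

```text
[6.73407362e-01 1.48623831e-01 1.40431021e-04] [[-9.983e-01  5.770e-02  1.000e-04]
 [ 5.770e-02  9.983e-01  0.000e+00]
 [-1.000e-04  0.000e+00 -1.000e+00]] [-0.21582602  1.12075223  0.89861304] 0.01555664850837801 54.986073430627584
scene t1 [(0.041, np.float64(90.5)), (0.043, np.float64(96.7)), (0.045, np.float64(109.9)), (0.047, np.float64(112.2))]
scene t2 [(-0.021, np.float64(39.5)), (-0.01, np.float64(49.0)), (0, np.float64(61.9)), (0.003, np.float64(74.3)), (0.005, np.float64(87.4)), (0.007, np.float64(87.2)), (0.009, np.float64(83.0))]
scene t1 [(0.041, np.float64(53.3)), (0.043, np.float64(54.4)), (0.045, np.float64(59.0)), (0.047, np.float64(65.4))]
scene t2 [(-0.021, np.float64(26.8)), (-0.01, np.float64(19.1)), (0, np.float64(31.5)), (0.003, np.float64(38.9)), (0.005, np.float64(49.1)), (0.007, np.float64(59.6)), (0.009, np.float64(62.5))]
top t1 [(0.041, np.float64(14.8)), (0.043, np.float64(14.8)), (0.045, np.float64(14.5)), (0.047, np.float64(13.9))]
top t2 [(-0.021, np.float64(31.1)), (-0.01, np.float64(58.1)), (0, np.float64(41.5)), (0.003, np.float64(38.7)), (0.005, np.float64(33.7)), (0.007, np.float64(29.0)), (0.009, np.float64(25.4))]
```

```bash
python3 - <<'E'
from plan import *
from fit import cyl,box,chockP,place,A
from scipy.optimize import differential_evolution as DE
from scipy.ndimage import map_coordinates as mc
G={}
for n in("top","scene"):
  g=cv2.GaussianBlur(cv2.cvtColor(cv2.imread(f"pics/{n}0.png"),6),(0,0),1).astype(float); G[n]=np.hypot(cv2.Sobel(g,6,1,0),cv2.Sobel(g,6,0,1))
def score(P,z,p,ns):
  t=0
  for n in ns:
    h=cv2.convexHull(proj(n,place(P,*p,z)).astype(np.float32)).reshape(-1,2); q=np.r_[h,h[:1]]
    L=np.concatenate([a+(b-a)*np.linspace(0,1,max(2,int(np.hypot(*(b-a))*2)))[:,None] for a,b in zip(q,q[1:])])
    t+=mc(G[n],[L[:,1],L[:,0]],order=1).mean()/G[n].max()
  return -t
grip=box(-.02,.02,-.023,-.007,.058,.06)
for nm,P,z,p0 in(("chock",chockP,0,(.674,.1345,3.08)),("griptop",grip,0,(.674,.1345,3.08)),("tube1",cyl,.061,(.5112,.0545,.1)),("tube2",cyl,.046,(.5356,.2425,.067)),("tube3",cyl,.046,(.5414,.344,.07)),("lip",box(-.05,.05,-.074,-.066,.0555,.0565),0,(.5153,.0083,.1))):
  for ns in(("top",),("scene",),("top","scene")):
    r=DE(lambda p:score(P,z,p,ns),[(p0[0]-.008,p0[0]+.008),(p0[1]-.008,p0[1]+.008),(p0[2]-.08,p0[2]+.08)],seed=1,maxiter=40,popsize=10)
    print(nm,ns,r.x.round(4),round(-r.fun,3))
x=ray("top",A([(437,17.5)]),.021)[0],ray("top",A([(426,169.5)]),0)[0]; print(x)
E
```

```text
chock ('top',) [0.6748 0.136  3.0929] 0.522
chock ('scene',) [0.6735 0.1382 3.1533] 0.264
chock ('top', 'scene') [0.6741 0.1364 3.0967] 0.77
griptop ('top',) [0.6722 0.1425 3.0929] 0.327Traceback (most recent call last):
  File "<stdin>", line 18, in <module>
    return fun(*args, **kwargs)
    ret = solver.solve()
    next(self)
    ~~~~^^^^^^
    energy = self.func(parameters)
    return self.f(x, *self.args)
           ~~~~~~^^^^^^^^^^^^^^^
  File "<stdin>", line 18, in <lambda>
  File "<stdin>", line 11, in score
  File "h.py", line 7, in proj
    k,d,r,t=K(n); return cv2.projectPoints(np.array(P,float).reshape(-1,1,3),r,t,k,d)[0].reshape(-1,2)
            ~^^^
  File "h.py", line 4, in K
    c=calibration(n); f=240/np.tan(np.radians(c["vertical_fov"]/2))
ValueError: time passes only in moves, steps and waits
```

```bash
sed -i 's/^def K(n):/import functools\n@functools.cache\ndef K(n):/' h.py; timeout 300 python3 - <<'E'
from plan import *
from fit import cyl,box,chockP,place,A
from scipy.optimize import differential_evolution as DE
from scipy.ndimage import map_coordinates as mc
s=sense(); print(s["t"],s["tool_pos"],s["grip_force"])
G={}
for n in("top","scene"):
  g=cv2.GaussianBlur(cv2.cvtColor(cv2.imread(f"pics/{n}0.png"),6),(0,0),1).astype(float); G[n]=np.hypot(cv2.Sobel(g,6,1,0),cv2.Sobel(g,6,0,1))
def score(P,z,p,ns):
  t=0
  for n in ns:
    h=cv2.convexHull(proj(n,place(P,*p,z)).astype(np.float32)).reshape(-1,2); q=np.r_[h,h[:1]]
    L=np.concatenate([a+(b-a)*np.linspace(0,1,max(2,int(np.hypot(*(b-a))*2)))[:,None] for a,b in zip(q,q[1:])])
    t+=mc(G[n],[L[:,1],L[:,0]],order=1).mean()/G[n].max()
  return -t
for nm,P,z,p0 in(("tube1",cyl,.061,(.5112,.0545,.1)),("tube2",cyl,.046,(.5356,.2425,.067)),("tube3",cyl,.046,(.5414,.344,.07)),("lip",box(-.05,.05,-.074,-.066,.0555,.0565),0,(.5153,.0083,.1))):
  for ns in(("top",),("scene",),("top","scene")):
    r=DE(lambda p:score(P,z,p,ns),[(p0[0]-.008,p0[0]+.008),(p0[1]-.008,p0[1]+.008),(p0[2]-.08,p0[2]+.08)],seed=1,maxiter=30,popsize=8)
    print(nm,ns,r.x.round(4),round(-r.fun,3))
x=ray("top",A([(437,17.5)]),.021)[0],ray("top",A([(426,169.5)]),0)[0]; print(x)
E
```

```text
11.9667 [6.73407362e-01 1.48623831e-01 1.40431021e-04] 54.986073430627584
tube1 ('top',) [0.5132 0.0594 0.0998] 0.3
tube1 ('scene',) [0.5111 0.0559 0.1012] 0.246
tube1 ('top', 'scene') [0.5121 0.0576 0.0988] 0.471
tube2 ('top',) [0.5378 0.2453 0.0582] 0.268
tube2 ('scene',) [0.536  0.2451 0.0605] 0.338
tube2 ('top', 'scene') [0.5372 0.2451 0.0622] 0.602
tube3 ('top',) [0.544  0.3468 0.0088] 0.203
tube3 ('scene',) [0.542  0.3458 0.072 ] 0.382
tube3 ('top', 'scene') [0.5434 0.3458 0.0551] 0.575
lip ('top',) [0.5141 0.0088 0.1044] 0.459
lip ('scene',) [0.5132 0.0099 0.1038] 0.502
lip ('top', 'scene') [0.514  0.0095 0.1015] 0.935
(array([0.72095739, 0.13379291, 0.021     ]), array([0.6278895 , 0.13780518, 0.        ]))
```

```bash
sed -i 's/^C0=.*/C0=np.array([.5145,.009,0]); CY=.1015; SL=np.radians(5)/' plan.py; cat >> plan.py <<'E'
def seq(wp):
    "wp: (name, TCP as reported, R), each from the one before"
    s=sense(); p,R=s["tool_pos"],s["orientation"]; print(s["t"].__round__(2),p.round(4),s["contact_force"].round(1),s["gripper_width"].__round__(4),s["grip_force"].__round__(1))
    for n,q,Rn in wp:
        d,w=rel(p,R,q,Rn); print(n,*d,*w,"| rows",np.ceil(max(np.linalg.norm(d)/41.7,np.degrees(np.linalg.norm(w))/7.16)),"->",q.round(4)); p,R=q,Rn
RC=tool(CY-np.pi/2,1)
def chk(s,h): return bed(s-.015,h,.001)
E
python3 - <<'E'
from plan import *
a=np.array([.6734,.1486,.12]); b=chk(-.052,.07); p0=1.513; p1=CY-np.pi/2
W=[("lift",a,tool(p0))]
for k in range(1,6):
    f=k/5; W.append((f"t{k}",a+(b-a)*f,tool(p0+(p1-p0)*f) if k<5 else RC))
W+=[("low",chk(-.052,.012),RC),("h7",chk(-.05,.007),RC),("meet",chk(-.044,.007),RC)]
seq(W)
E
```

```text
11.97 [6.734e-01 1.486e-01 1.000e-04] [-0.2  1.1  0.9] 0.0156 55.0
lift -0.0 -0.0 -119.9 0.0 0.0 0.0 | rows 3.0 -> [0.6734 0.1486 0.12  ]
t1 28.0 -41.7 -0.1 0.0 0.0 0.596 | rows 5.0 -> [0.643  0.1086 0.1201]
t2 -0.2 -50.2 -0.1 0.0 0.0 0.596 | rows 5.0 -> [0.6127 0.0687 0.1202]
t3 -28.4 -41.4 -0.1 0.0 0.0 0.596 | rows 5.0 -> [0.5823 0.0287 0.1203]
t4 -46.7 -18.3 -0.1 0.0 0.0 0.596 | rows 5.0 -> [ 0.552  -0.0113  0.1205]
t5 -48.9 11.1 -0.1 -0.085 -0.026 0.596 | rows 5.0 -> [ 0.5216 -0.0512  0.1206]
low -0.0 -0.0 58.0 0.0 0.0 0.0 | rows 2.0 -> [ 0.5222 -0.0563  0.0628]
h7 -0.0 -2.0 5.0 0.0 0.0 0.0 | rows 1.0 -> [ 0.522  -0.0547  0.0576]
meet -0.0 -6.0 -0.0 0.0 0.0 0.0 | rows 1.0 -> [ 0.5214 -0.0488  0.0571]
```

Request:
servo_tool:
  moves: "0 0 -20 0 0 0; 0 0 -55 0 0 0; 0 0 -90 0 0 0; 0 0 -120 0 0 0; 0 0 -120 0 0 0"

```text
t: 12.38
tool_pos: [0.6758, 0.1488, 0.1269]
orientation: [[-0.998, 0.058, 0.01], [0.058, 0.998, 0.001], [-0.01, 0.001, -1.0]]
contact_force: [0.4, 0.7, -2.9]
gripper_width: 0.0156
grip_force: 55.0
```

Request:
servo_tool:
  moves: "5 -8 0 0 0 0.12; 11 -16 0 0 0 0.24; 17 -25 0 0 0 0.36; 22 -33 0 0 0 0.48; 28 -42 0 0 0 0.596"

```text
t: 12.8
tool_pos: [0.642, 0.108, 0.1184]
orientation: [[-0.79, 0.613, -0.003], [0.613, 0.79, 0.0], [0.002, -0.001, -1.0]]
contact_force: [-0.2, -0.6, -3.5]
gripper_width: 0.0155
grip_force: 55.0
```

Request:
servo_tool:
  moves: "0 -10 0 0 0 0.12; 0 -20 0 0 0 0.24; 0 -30 0 0 0 0.36; 0 -40 0 0 0 0.48; 0 -50 0 0 0 0.596"

```text
t: 13.22
tool_pos: [0.6116, 0.0683, 0.1186]
orientation: [[-0.31, 0.951, -0.002], [0.951, 0.31, 0.0], [0.001, -0.002, -1.0]]
contact_force: [-0.4, 0.5, -3.6]
gripper_width: 0.0154
grip_force: 55.0
```

Request:
servo_tool:
  moves: "-6 -8 0 0 0 0.12; -11 -16 0 0 0 0.24; -17 -25 0 0 0 0.36; -23 -33 0 0 0 0.48; -28.5 -41.5 0 0 0 0.596"

```text
t: 13.63
tool_pos: [0.5812, 0.0281, 0.1187]
orientation: [[0.277, 0.961, -0.002], [0.961, -0.277, 0.0], [-0.0, -0.002, -1.0]]
contact_force: [0.7, 0.4, -2.9]
gripper_width: 0.0154
grip_force: 55.0
```

Request:
servo_tool:
  moves: "-9 -4 0 0 0 0.12; -19 -7 0 0 0 0.24; -28 -11 0 0 0 0.36; -37 -15 0 0 0 0.48; -46.5 -18.5 0 0 0 0.596"

```text
t: 14.05
tool_pos: [0.5507, -0.0114, 0.1188]
orientation: [[0.769, 0.64, -0.002], [0.64, -0.769, 0.001], [-0.001, -0.002, -1.0]]
contact_force: [1.1, -0.5, -3.4]
gripper_width: 0.0157
grip_force: 55.0
```

Request:
servo_tool:
  moves: "-10 2 0 -0.017 -0.005 0.12; -20 4 0 -0.034 -0.01 0.24; -29 7 0 -0.05 -0.015 0.36; -39 9 0 -0.068 -0.02 0.48; -49 11 0 -0.085 -0.026 0.596"

```text
t: 14.47
tool_pos: [0.5203, -0.0514, 0.1189]
orientation: [[0.995, 0.097, 0.007], [0.097, -0.991, -0.087], [-0.001, 0.087, -0.996]]
contact_force: [0.9, -0.7, -3.0]
gripper_width: 0.0158
grip_force: 55.0
```

```bash
python3 - <<'E'
from plan import *
seq([("up",chk(-.052,.07),RC),("low",chk(-.052,.012),RC)]); print(sense()["joint_pos"].round(2))
E
```

```text
14.47 [ 0.5203 -0.0514  0.1189] [ 0.9 -0.7 -3. ] 0.0158 55.0
up 1.3 0.1 -1.7 0.0 0.002 -0.004 | rows 1.0 -> [ 0.5216 -0.0512  0.1206]
low -0.0 -0.0 58.0 0.0 0.0 0.0 | rows 2.0 -> [ 0.5222 -0.0563  0.0628]
[-0.28  0.39  1.64 -0.09  1.08  1.24]
```

Request:
servo_tool:
  moves: "1.3 0 15 0 0.002 -0.004; 1.3 0 35 0 0.002 -0.004; 1.3 0 50 0 0.002 -0.004; 1.3 0 56 0 0.002 -0.004; 1.3 0 56 0 0.002 -0.004"

```text
t: 14.88
tool_pos: [0.5219, -0.0557, 0.0624]
orientation: [[0.994, 0.107, 0.007], [0.107, -0.991, -0.086], [-0.002, 0.086, -0.996]]
contact_force: [-0.5, 1.0, -2.9]
gripper_width: 0.0152
grip_force: 55.0
```

Request:
servo_tool:
  moves: "0 0 0 0 0 0; 0 0 0 0 0 0"

```text
t: 15.05
tool_pos: [0.5236, -0.056, 0.065]
orientation: [[0.994, 0.107, 0.012], [0.108, -0.99, -0.087], [0.003, 0.088, -0.996]]
contact_force: [0.4, 0.0, -2.5]
gripper_width: 0.0151
grip_force: 55.0
```

```bash
python3 - <<'E'
from plan import *
seq([("h7",chk(-.052,.0072),RC),("meet",chk(-.046,.0072),RC)]); 
E
```

```text
15.05 [ 0.5236 -0.056   0.065 ] [ 0.4  0.  -2.5] 0.0151 55.0
h7 -1.5 -0.1 7.0 0.001 -0.003 0.006 | rows 1.0 -> [ 0.5222 -0.0567  0.058 ]
meet -0.0 -6.0 -0.0 0.0 0.0 0.0 | rows 1.0 -> [ 0.5216 -0.0507  0.0575]
```

Request:
servo_tool:
  moves: "-1.5 0 4 0 -0.003 0.006; -1.5 0 7 0 -0.003 0.006; -1.5 0 7 0 -0.003 0.006; -1.5 0 7 0 -0.003 0.006; -1.5 0 7 0 -0.003 0.006"

```text
t: 15.47
tool_pos: [0.5218, -0.0568, 0.0575]
orientation: [[0.995, 0.101, 0.008], [0.101, -0.991, -0.087], [-0.001, 0.088, -0.996]]
contact_force: [-0.0, -0.6, -2.0]
gripper_width: 0.0155
grip_force: 55.0
```

```bash
python3 - <<'E'
from plan import *
seq([("h7",chk(-.052,.007),RC),("meet",chk(-.043,.007),RC)]); 
E
```

```text
15.47 [ 0.5218 -0.0568  0.0575] [-0.  -0.6 -2. ] 0.0155 55.0
h7 0.4 -0.0 -0.3 0.0 0.001 -0.0 | rows 1.0 -> [ 0.5222 -0.0567  0.0578]
meet -0.0 -9.0 -0.0 0.0 0.0 0.0 | rows 1.0 -> [ 0.5213 -0.0478  0.057 ]
```

Request:
servo_tool:
  moves: "0.3 -2 -0.3 0 0 0; 0.3 -4 -0.3 0 0 0; 0.3 -6 -0.3 0 0 0; 0.3 -6 -0.3 0 0 0; 0.3 -6 -0.3 0 0 0"

```text
t: 15.88
tool_pos: [0.5214, -0.0506, 0.0571]
orientation: [[0.995, 0.101, 0.008], [0.101, -0.991, -0.087], [-0.001, 0.087, -0.996]]
contact_force: [-0.6, 0.1, -2.5]
gripper_width: 0.0151
grip_force: 55.0
```

Request:
servo_tool:
  moves: "0 -1 0 0 0 0; 0 -2 0 0 0 0; 0 -3 0 0 0 0; 0 -3 0 0 0 0; 0 -3 0 0 0 0"

```text
t: 16.3
tool_pos: [0.5213, -0.0484, 0.057]
orientation: [[0.995, 0.101, 0.008], [0.101, -0.991, -0.088], [-0.001, 0.089, -0.996]]
contact_force: [0.2, -4.2, -2.6]
gripper_width: 0.0156
grip_force: 55.0
```

Request:
servo_tool:
  moves: "0 -1 0 0 0 0; 0 -2 0 0 0 0; 0 -3 0 0 0 0; 0 -3 0 0 0 0; 0 -3 0 0 0 0"

```text
t: 16.72
tool_pos: [0.5211, -0.0458, 0.0569]
orientation: [[0.995, 0.101, 0.009], [0.101, -0.991, -0.089], [-0.0, 0.089, -0.996]]
contact_force: [-0.7, -7.0, -3.5]
gripper_width: 0.0155
grip_force: 55.0
```

Request:
servo_tool:
  moves: "0 -1 0 0 0 0; 0 -2 0 0 0 0; 0 -3 0 0 0 0; 0 -4 0 0 0 0; 0 -4 0 0 0 0"

```text
t: 17.13
tool_pos: [0.5207, -0.0422, 0.0566]
orientation: [[0.995, 0.101, 0.009], [0.102, -0.991, -0.09], [-0.0, 0.09, -0.996]]
contact_force: [-0.7, -10.0, -2.4]
gripper_width: 0.0152
grip_force: 55.1
```

Request:
servo_tool:
  moves: "0 -1 0 0 0 0; 0 -2 0 0 0 0; 0 -3 0 0 0 0; 0 -4 0 0 0 0; 0 -4 0 0 0 0"

```text
t: 17.55
tool_pos: [0.5204, -0.0386, 0.0564]
orientation: [[0.995, 0.101, 0.009], [0.102, -0.991, -0.09], [-0.0, 0.091, -0.996]]
contact_force: [-1.0, -10.8, -1.2]
gripper_width: 0.0156
grip_force: 55.1
```

```bash
python3 - <<'E'
from plan import *
seq([("end",chk(-.032,.007),RC),("down",chk(-.032,.0),RC)]); 
E
```

```text
17.55 [ 0.5204 -0.0386  0.0564] [ -1.  -10.8  -1.2] 0.0156 55.1
end -0.0 -1.7 0.1 0.004 0.0 0.0 | rows 1.0 -> [ 0.5202 -0.0369  0.0561]
down 0.0 -0.0 7.0 0.0 0.0 0.0 | rows 1.0 -> [ 0.5202 -0.0375  0.0491]
```

Request:
servo_tool:
  moves: "0 -1 0 0.004 0 0; 0 -2 0 0.004 0 0; 0 -2.3 0 0.004 0 0; 0 -2.3 0 0.004 0 0; 0 -2.3 0 0.004 0 0"

```text
t: 17.97
tool_pos: [0.5201, -0.0365, 0.0561]
orientation: [[0.995, 0.101, 0.008], [0.102, -0.991, -0.086], [-0.0, 0.087, -0.996]]
contact_force: [-1.0, -12.2, -3.1]
gripper_width: 0.0159
grip_force: 55.1
```

Request:
servo_tool:
  moves: "0 0 1.5 0 0 0; 0 0 3 0 0 0; 0 0 4.5 0 0 0; 0 0 5.5 0 0 0; 0 0 5.5 0 0 0"

```text
t: 18.38
tool_pos: [0.5205, -0.0374, 0.0511]
orientation: [[0.995, 0.101, 0.009], [0.102, -0.991, -0.087], [0.0, 0.088, -0.996]]
contact_force: [-1.7, -13.2, 0.4]
gripper_width: 0.0159
grip_force: 55.1
```

Request:
servo_tool:
  moves: "0 0 0.5 0 0 0; 0 0 1 0 0 0; 0 0 1.3 0 0 0; 0 0 1.3 0 0 0; 0 0 1.3 0 0 0"

```text
t: 18.8
tool_pos: [0.5206, -0.0375, 0.05]
orientation: [[0.995, 0.101, 0.01], [0.102, -0.991, -0.087], [0.001, 0.088, -0.996]]
contact_force: [-1.3, -15.0, 2.6]
gripper_width: 0.0155
grip_force: 55.0
```

```bash
python3 - <<'E'
from plan import *
seq([("seat",chk(-.032,.0),RC)]); 
E
```

```text
18.8 [ 0.5206 -0.0375  0.05  ] [ -1.3 -15.    2.6] 0.0155 55.0
seat -0.4 -0.2 0.9 0.001 -0.001 0.0 | rows 1.0 -> [ 0.5202 -0.0375  0.0491]
```

Request:
servo_tool:
  moves: "0 0 0.5 0 0 0; 0 0 1 0 0 0; 0 0 1 0 0 0; 0 0 1 0 0 0"

```text
t: 19.13
tool_pos: [0.5208, -0.0376, 0.0493]
orientation: [[0.995, 0.101, 0.01], [0.102, -0.991, -0.087], [0.001, 0.088, -0.996]]
contact_force: [-3.0, -14.3, 4.8]
gripper_width: 0.0159
grip_force: 55.0
```

Request:
servo_tool:
  moves: "0 0 0.5 0 0 0; 0 0 1 0 0 0; 0 0 1 0 0 0; 0 0 1 0 0 0"

```text
t: 19.47
tool_pos: [0.5208, -0.0378, 0.0491]
orientation: [[0.995, 0.101, 0.01], [0.102, -0.991, -0.088], [0.001, 0.088, -0.996]]
contact_force: [-7.8, -14.7, 13.9]
gripper_width: 0.0156
grip_force: 55.0
```

Request:
servo_tool:
  moves: "0 0.7 -0.3 0 0 0; 0 1.4 -0.6 0 0 0; 0 2 -0.6 0 0 0; 0 2.5 -0.6 0 0 0; 0 2.5 -0.6 0 0 0"

```text
t: 19.88
tool_pos: [0.5207, -0.0378, 0.0491]
orientation: [[0.995, 0.101, 0.01], [0.101, -0.991, -0.084], [0.001, 0.084, -0.996]]
contact_force: [-3.6, 0.6, 8.3]
gripper_width: 0.0156
grip_force: 55.0
```

Request:
servo_tool:
  moves: "0 0.4 0 0 0 0; 0 0.8 0 0 0 0; 0 1 0 0 0 0; 0 1 0 0 0 0"

```text
t: 20.22
tool_pos: [0.5207, -0.0379, 0.0491]
orientation: [[0.995, 0.101, 0.009], [0.101, -0.991, -0.082], [0.001, 0.083, -0.997]]
contact_force: [-2.3, 5.1, 9.2]
gripper_width: 0.0156
grip_force: 55.0
```

Request:
servo_tool:
  moves: "0 -0.8 0 0 0 0; 0 -0.8 -0.5 0 0 0; 0 -0.8 -0.5 0 0 0; 0 -0.8 -0.5 0 0 0"
  hand: 165

```text
t: 20.55
tool_pos: [0.5202, -0.0379, 0.0483]
orientation: [[0.995, 0.101, 0.008], [0.101, -0.991, -0.083], [-0.001, 0.083, -0.997]]
contact_force: [0.5, 0.9, 0.1]
gripper_width: 0.0307
grip_force: 0.0
```

Request:
servo_tool:
  moves: "0 0 -10 0 0 0; 0 0 -30 0 0 0; 0 0 -60 0 0 0; 0 0 -95 0 0 0; 0 0 -120 0 0 0"

```text
t: 20.97
tool_pos: [0.5196, -0.0278, 0.1713]
orientation: [[0.995, 0.101, 0.01], [0.101, -0.991, -0.084], [0.002, 0.084, -0.996]]
contact_force: [-0.6, -0.2, 0.8]
gripper_width: 0.0312
grip_force: 0.0
```

```bash
python3 - <<'E'
from plan import *
s=sense(); print(s["tool_pos"],s["contact_force"],s["gripper_width"],s["joint_pos"])
t3=np.array([.542,.3445,.046]); R=tool(.068-np.pi/2); g=t3-Z*.0364
a=s["tool_pos"]; o=g+Z*.12
seq([("half",(a+o)/2,R),("over",o,R),("down",g,R)])
cv2.imwrite("pics/raw7.png",capture("scene")); cv2.imwrite("pics/raw7t.png",capture("top"))
E
```

```text
[ 0.51959031 -0.02777997  0.17125408] [-0.62788792 -0.18653014  0.81485743] 0.031150021681423726 [-0.23573315  0.32745455  1.58005942 -0.08452156  1.20554915  1.26287189]
20.97 [ 0.5196 -0.0278  0.1713] [-0.6 -0.2  0.8] 0.0312 0.0
half 29.9 -185.2 5.3 0.084 -0.003 0.033 | rows 5.0 -> [0.5308 0.1584 0.1504]
over 23.8 -184.9 20.8 0.0 0.0 0.0 | rows 5.0 -> [0.542  0.3445 0.1296]
down 0.0 0.0 120.0 0.0 0.0 0.0 | rows 3.0 -> [0.542  0.3445 0.0096]
```

Request:
servo_tool:
  moves: "30 -185 5 0.084 -0.003 0.033; 30 -185 5 0.084 -0.003 0.033; 30 -185 5 0.084 -0.003 0.033; 30 -185 5 0.084 -0.003 0.033; 30 -185 5 0.084 -0.003 0.033"
  hand: 20

```text
t: 21.48
tool_pos: [0.5295, 0.1618, 0.1465]
orientation: [[0.998, 0.07, -0.004], [0.07, -0.998, 0.001], [-0.004, -0.001, -1.0]]
contact_force: [0.5, 0.2, -0.0]
gripper_width: 0.0626
grip_force: 0.0
```

Request:
servo_tool:
  moves: "24 -185 21 0 0 0; 24 -185 21 0 0 0; 24 -185 21 0 0 0; 24 -185 21 0 0 0; 24 -185 21 0 0 0"

```text
t: 21.9
tool_pos: [0.5404, 0.3482, 0.1251]
orientation: [[0.997, 0.071, -0.004], [0.071, -0.997, 0.0], [-0.004, -0.001, -1.0]]
contact_force: [0.4, -0.8, 0.6]
gripper_width: 0.0811
grip_force: 0.0
```

```bash
python3 - <<'E'
from plan import *
t3=np.array([.542,.3445,.046]); R=tool(.068-np.pi/2); g=t3-Z*.0364
seq([("over",g+Z*.09,R),("down",g,R)])
a=capture("top"); b=capture("scene"); cv2.imwrite("pics/top8.png",a); cv2.imwrite("pics/scene8.png",b)
cv2.imwrite("pics/v10.png",np.hstack([cv2.resize(a[225:325,345:460],(460,400),interpolation=2),cv2.resize(b[255:380,305:435],(340,400) ,interpolation=2)]))
E
```

```text
21.9 [0.5404 0.3482 0.1251] [ 0.4 -0.8  0.6] 0.0811 0.0
over 1.4 3.8 25.5 -0.001 0.004 0.003 | rows 1.0 -> [0.542  0.3445 0.0996]
down 0.0 0.0 90.0 0.0 0.0 0.0 | rows 3.0 -> [0.542  0.3445 0.0096]
```

View pics/v10.png

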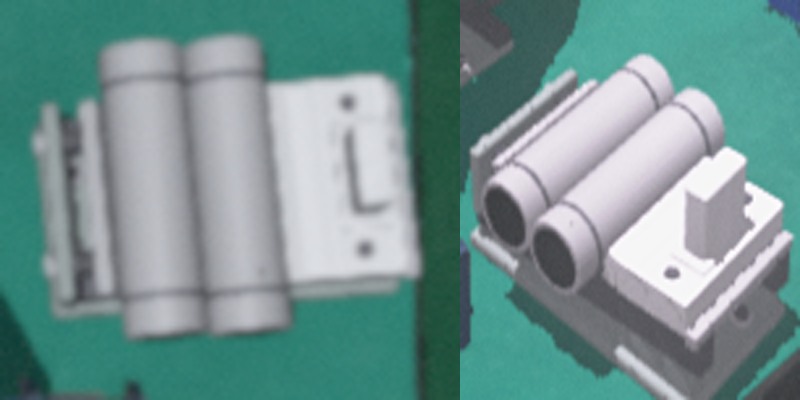

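The last view shows tubes side by side at (150,185) and (235,185), with the chock flat at (335,180), nose to tube_2 and heel behind the lip. Next I'll refine the groove position numerically and grip tube_3.

Request:
servo_tool:
  moves: "1.4 3.8 20 0 0.004 0.003; 1.4 3.8 55 0 0.004 0.003; 1.4 3.8 85 0 0.004 0.003; 1.4 3.8 100 0 0.004 0.003; 1.4 3.8 100 0 0.004 0.003"

```text
t: 22.42
tool_pos: [0.5412, 0.3385, 0.0226]
orientation: [[0.998, 0.064, -0.005], [0.064, -0.998, -0.002], [-0.005, 0.002, -1.0]]
contact_force: [0.1, -0.4, -0.4]
gripper_width: 0.0814
grip_force: 0.0
```

```bash
timeout 300 python3 - <<'E'
from plan import *
from fit import cyl,box,chockP
t3=np.array([.542,.3445,.046]); R=tool(.068-np.pi/2); seq([("down",t3-Z*.0364,R)])
from scipy.ndimage import map_coordinates as mc
M=np.c_[EX,BD,BN]
G={}
for n in("top","scene"):
  g=cv2.GaussianBlur(cv2.cvtColor(cv2.imread(f"pics/{n}8.png"),6),(0,0),1).astype(float); G[n]=np.hypot(cv2.Sobel(g,6,1,0),cv2.Sobel(g,6,0,1))
def sc(n,P,x,s,h):
  q=cv2.convexHull(proj(n,P@M.T+bed(s,h,x)).astype(np.float32)).reshape(-1,2); q=np.r_[q,q[:1]]
  L=np.concatenate([a+(b-a)*np.linspace(0,1,max(2,int(np.hypot(*(b-a))*2)))[:,None] for a,b in zip(q,q[1:])])
  return mc(G[n],[L[:,1],L[:,0]],order=1).mean()
cp=chockP.copy(); lip=box(-.05,.05,-.004,.004,0,.005)
for nm,P,s0,h in(("chock",cp,-.035,0),("t1",cyl,.05,.02),("t2",cyl,.010,.02)):
  for ns in(("top",),("scene",),("top","scene")):
    v=[(sum(sc(n,P,x,s,h) for n in ns),x,s) for x in np.arange(-.006,.0061,.0005) for s in s0+np.arange(-.008,.0081,.0005)]
    v.sort(reverse=True); print(nm,ns,[(round(a),round(x*1e3,1),round(s*1e3,1)) for a,x,s in v[:4]])
E
```

```text
22.42 [0.5412 0.3385 0.0226] [ 0.1 -0.4 -0.4] 0.0814 0.0
down 1.2 -5.9 13.0 0.002 0.005 -0.004 | rows 1.0 -> [0.542  0.3445 0.0096]
chock ('top',) [(177, np.float64(2.0), np.float64(-42.5)), (176, np.float64(1.5), np.float64(-42.5)), (176, np.float64(2.5), np.float64(-42.5)), (176, np.float64(2.0), np.float64(-43.0))]
chock ('scene',) [(194, np.float64(2.0), np.float64(-33.0)), (194, np.float64(1.5), np.float64(-33.0)), (193, np.float64(1.0), np.float64(-33.0)), (192, np.float64(2.5), np.float64(-33.0))]
chock ('top', 'scene') [(303, np.float64(2.0), np.float64(-33.5)), (303, np.float64(2.0), np.float64(-33.0)), (302, np.float64(1.5), np.float64(-41.5)), (302, np.float64(1.5), np.float64(-41.0))]
t1 ('top',) [(100, np.float64(3.5), np.float64(47.0)), (99, np.float64(4.0), np.float64(47.0)), (99, np.float64(3.0), np.float64(47.0)), (99, np.float64(3.5), np.float64(46.5))]
t1 ('scene',) [(97, np.float64(5.0), np.float64(53.5)), (97, np.float64(4.5), np.float64(53.5)), (97, np.float64(5.5), np.float64(53.5)), (97, np.float64(5.0), np.float64(53.0))]
t1 ('top', 'scene') [(190, np.float64(4.0), np.float64(54.5)), (190, np.float64(4.5), np.float64(54.0)), (190, np.float64(4.5), np.float64(54.5)), (190, np.float64(4.0), np.float64(54.0))]
t2 ('top',) [(97, np.float64(2.0), np.float64(8.5)), (97, np.float64(2.5), np.float64(8.5)), (96, np.float64(1.5), np.float64(8.5)), (96, np.float64(2.0), np.float64(9.0))]
t2 ('scene',) [(124, np.float64(2.5), np.float64(18.0)), (124, np.float64(2.0), np.float64(18.0)), (124, np.float64(3.0), np.float64(18.0)), (124, np.float64(2.5), np.float64(17.5))]
t2 ('top', 'scene') [(210, np.float64(2.5), np.float64(17.5)), (210, np.float64(2.0), np.float64(17.5)), (210, np.float64(3.0), np.float64(17.5)), (209, np.float64(2.5), np.float64(18.0))]
```

Request:
servo_tool:
  moves: "0.3 -5.3 5 0 0.004 -0.004; 0.3 -5.3 10 0 0.004 -0.004; 0.3 -5.3 13 0 0.004 -0.004; 0.3 -5.3 13 0 0.004 -0.004; 0.3 -5.3 13 0 0.004 -0.004"

```text
t: 22.83
tool_pos: [0.5434, 0.346, 0.014]
orientation: [[0.998, 0.069, 0.006], [0.069, -0.998, 0.001], [0.006, -0.001, -1.0]]
contact_force: [0.3, 0.0, 0.6]
gripper_width: 0.0814
grip_force: 0.0
```

```bash
python3 - <<'E'
from plan import *
t3=np.array([.5412,.3438,.046]); R=tool(.068-np.pi/2); seq([("down",t3-Z*.0364,R)])
E
```

```text
22.83 [0.5434 0.346  0.014 ] [0.3 0.  0.6] 0.0814 0.0
down -2.3 2.0 4.4 -0.001 -0.006 0.001 | rows 1.0 -> [0.5412 0.3438 0.0096]
```

Request:
servo_tool:
  moves: "-2.3 2 4 0 -0.005 0; -2.3 2 4 0 -0.005 0; -2.3 2 4 0 -0.005 0; -2.3 2 4 0 -0.005 0; -2.3 2 4 0 -0.005 0"

```text
t: 23.25
tool_pos: [0.5411, 0.3438, 0.0095]
orientation: [[0.998, 0.069, 0.001], [0.069, -0.998, 0.001], [0.001, -0.0, -1.0]]
contact_force: [-0.8, -0.1, -0.0]
gripper_width: 0.0817
grip_force: 0.0
```

Request:
servo_tool:
  moves: "0 0 0 0 0 0; 0 0 0 0 0 0; 0 0 0 0 0 0; 0 0 0 0 0 0; 0 0 0 0 0 0"
  hand: 255
  newtons: 25

```text
t: 23.67
tool_pos: [0.541, 0.3438, 0.0094]
orientation: [[0.998, 0.069, 0.001], [0.069, -0.998, 0.0], [0.001, -0.0, -1.0]]
contact_force: [0.5, -0.6, -0.1]
gripper_width: 0.0501
grip_force: 0.0
```

Request:
servo_tool:
  moves: "0 0 0 0 0 0; 0 0 0 0 0 0; 0 0 0 0 0 0; 0 0 0 0 0 0; 0 0 0 0 0 0"

```text
t: 24.08
tool_pos: [0.541, 0.3434, 0.0094]
orientation: [[0.998, 0.069, 0.0], [0.069, -0.998, -0.0], [0.0, 0.0, -1.0]]
contact_force: [-0.2, -3.9, 1.1]
gripper_width: 0.0391
grip_force: 25.0
```

```bash
cat >> plan.py <<'E'
def t3p(s,h,x=.0012): return bed(s,h,x)+RC[:,2]*.0366
E
python3 - <<'E'
from plan import *
a=sense()["tool_pos"]; R=sense()["orientation"]; b=t3p(.032,.115)
up=a+Z*.125
seq([("lift",up,R),("half",(up+b)/2,R),("over",b,RC),("near",t3p(.032,.059),RC),("seat",t3p(.032,.0546),RC)])
E
```

```text
24.08 [0.541  0.3434 0.0094] [-0.2 -3.9  1.1] 0.0391 25.0
lift 0.0 0.0 -125.0 0.0 0.0 0.0 | rows 3.0 -> [0.541  0.3434 0.1344]
half -24.8 146.5 7.0 0.0 0.0 0.0 | rows 4.0 -> [0.5264 0.1955 0.1273]
over -24.8 146.5 7.0 -0.087 0.001 -0.032 | rows 4.0 -> [0.5118 0.0476 0.1203]
near 0.0 0.0 56.0 0.0 0.0 0.0 | rows 2.0 -> [0.5123 0.0428 0.0645]
seat 0.0 0.0 4.4 0.0 0.0 0.0 | rows 1.0 -> [0.5123 0.0424 0.0601]
```

Request:
servo_tool:
  moves: "0 0 -15 0 0 0; 0 0 -40 0 0 0; 0 0 -75 0 0 0; 0 0 -105 0 0 0; 0 0 -125 0 0 0"

```text
t: 24.5
tool_pos: [0.5411, 0.3443, 0.1367]
orientation: [[0.998, 0.069, 0.002], [0.069, -0.998, 0.002], [0.002, -0.002, -1.0]]
contact_force: [1.2, 0.3, -6.2]
gripper_width: 0.0393
grip_force: 25.0
```

Request:
servo_tool:
  moves: "-5 30 0 0 0 0; -11 65 2 0 0 0; -17 100 4 0 0 0; -21 125 6 0 0 0; -25 146 7 0 0 0"

```text
t: 24.92
tool_pos: [0.5251, 0.1947, 0.1262]
orientation: [[0.998, 0.068, -0.002], [0.068, -0.998, 0.001], [-0.002, -0.001, -1.0]]
contact_force: [0.6, -0.2, -6.2]
gripper_width: 0.0393
grip_force: 25.0
```

Request:
servo_tool:
  moves: "-6 35 2 -0.02 0 -0.008; -13 75 4 -0.04 0 -0.016; -19 115 6 -0.06 0 -0.024; -24 138 7 -0.08 0 -0.032; -25 146 7 -0.087 0 -0.032"

```text
t: 25.33
tool_pos: [0.5101, 0.0466, 0.1193]
orientation: [[0.995, 0.099, 0.006], [0.099, -0.991, -0.087], [-0.003, 0.087, -0.996]]
contact_force: [-0.3, 0.4, -5.8]
gripper_width: 0.0391
grip_force: 25.0
```

Request:
servo_tool:
  moves: "0 0 0 0 0 0; 0 0 0 0 0 0"

```text
t: 25.5
tool_pos: [0.5112, 0.0498, 0.12]
orientation: [[0.995, 0.1, 0.008], [0.101, -0.991, -0.085], [-0.001, 0.085, -0.996]]
contact_force: [-0.1, 0.8, -5.3]
gripper_width: 0.0392
grip_force: 25.0
```

```bash
python3 - <<'E'
from plan import *
seq([("over",t3p(.032,.1),RC),("near",t3p(.032,.06),RC)])
E
```

```text
25.5 [0.5112 0.0498 0.12  ] [-0.1  0.8 -5.3] 0.0392 25.0
over 0.4 2.3 14.8 -0.002 0.001 -0.001 | rows 1.0 -> [0.5119 0.0463 0.1054]
near -0.0 -0.0 40.0 0.0 0.0 0.0 | rows 1.0 -> [0.5123 0.0429 0.0655]
```

Request:
servo_tool:
  moves: "0.4 2.3 15 0 0 0; 0.4 2.3 35 0 0 0; 0.4 2.3 48 0 0 0; 0.4 2.3 52 0 0 0; 0.4 2.3 52 0 0 0"

```text
t: 25.92
tool_pos: [0.5119, 0.0434, 0.0678]
orientation: [[0.995, 0.102, 0.006], [0.102, -0.991, -0.085], [-0.003, 0.086, -0.996]]
contact_force: [-1.1, -0.7, -5.6]
gripper_width: 0.0395
grip_force: 25.0
```

Request:
servo_tool:
  moves: "0 0 0 0 0 0; 0 0 0 0 0 0"

```text
t: 26.08
tool_pos: [0.5129, 0.0428, 0.0696]
orientation: [[0.995, 0.101, 0.01], [0.102, -0.991, -0.086], [0.001, 0.087, -0.996]]
contact_force: [0.4, -0.8, -6.1]
gripper_width: 0.0398
grip_force: 25.0
```

```bash
python3 - <<'E'
from plan import *
seq([("near",t3p(.032,.057),RC),("seat",t3p(.032,.0546),RC)])
E
```

```text
26.08 [0.5129 0.0428 0.0696] [ 0.4 -0.8 -6.1] 0.0398 25.0
near -0.7 -0.5 7.0 -0.0 -0.001 0.0 | rows 1.0 -> [0.5123 0.0426 0.0625]
seat -0.0 -0.0 2.4 0.0 0.0 0.0 | rows 1.0 -> [0.5123 0.0424 0.0601]
```

Request:
servo_tool:
  moves: "-0.5 -0.4 3 0 0 0; -0.5 -0.4 6 0 0 0; -0.5 -0.4 6 0 0 0; -0.5 -0.4 6 0 0 0; -0.5 -0.4 6 0 0 0"

```text
t: 26.5
tool_pos: [0.5118, 0.0421, 0.0627]
orientation: [[0.995, 0.101, 0.008], [0.101, -0.991, -0.086], [-0.001, 0.087, -0.996]]
contact_force: [0.8, -0.7, -5.3]
gripper_width: 0.0391
grip_force: 25.0
```

Request:
servo_tool:
  moves: "0 0 0.7 0 0 0; 0 0 1.4 0 0 0; 0 0 1.5 0 0 0; 0 0 1.5 0 0 0"

```text
t: 26.83
tool_pos: [0.512, 0.0413, 0.0613]
orientation: [[0.995, 0.101, 0.008], [0.101, -0.991, -0.087], [-0.0, 0.088, -0.996]]
contact_force: [-0.1, -5.1, -1.9]
gripper_width: 0.0394
grip_force: 25.0
```

Request:
servo_tool:
  moves: "0 0 0.5 0 0 0; 0 0 1 0 0 0; 0 0 1 0 0 0; 0 0 1 0 0 0"

```text
t: 27.17
tool_pos: [0.5121, 0.0412, 0.0604]
orientation: [[0.995, 0.101, 0.009], [0.101, -0.991, -0.087], [-0.0, 0.088, -0.996]]
contact_force: [0.5, -4.8, -2.7]
gripper_width: 0.0392
grip_force: 25.0
```

Request:
servo_tool:
  moves: "0 0.7 0 0 0 0; 0 1.3 0 0 0 0; 0 1.3 0 0 0 0; 0 1.3 0 0 0 0"

```text
t: 27.5
tool_pos: [0.512, 0.0408, 0.0603]
orientation: [[0.995, 0.101, 0.008], [0.101, -0.991, -0.086], [-0.0, 0.086, -0.996]]
contact_force: [0.7, 2.0, -2.9]
gripper_width: 0.0396
grip_force: 25.0
```

Request:
servo_tool:
  moves: "0 0 0.5 0 0 0; 0 0 0.8 0 0 0; 0 0 0.8 0 0 0; 0 0 0.8 0 0 0"

```text
t: 27.83
tool_pos: [0.5121, 0.0407, 0.06]
orientation: [[0.995, 0.101, 0.009], [0.101, -0.991, -0.086], [-0.0, 0.087, -0.996]]
contact_force: [-2.8, 2.8, 6.1]
gripper_width: 0.0389
grip_force: 25.0
```

Request:
servo_tool:
  moves: "0 -0.4 -0.5 0 0 0; 0 -0.4 -0.5 0 0 0; 0 -0.4 -0.5 0 0 0"

```text
t: 28.08
tool_pos: [0.5121, 0.0408, 0.06]
orientation: [[0.995, 0.101, 0.008], [0.101, -0.991, -0.087], [-0.0, 0.087, -0.996]]
contact_force: [0.1, -0.5, 1.8]
gripper_width: 0.0391
grip_force: 25.0
```

Request:
servo_tool:
  moves: "0 0 0 0 0 0; 0 0 0 0 0 0; 0 0 0 0 0 0; 0 0 0 0 0 0; 0 0 0 0 0 0"
  hand: 100

```text
t: 28.5
tool_pos: [0.5119, 0.041, 0.0598]
orientation: [[0.995, 0.101, 0.008], [0.101, -0.991, -0.086], [-0.001, 0.086, -0.996]]
contact_force: [-0.1, 0.1, -0.6]
gripper_width: 0.0538
grip_force: 0.0
```

Request:
servo_tool:
  moves: "0 0 -5 0 0 0; 0 0 -15 0 0 0; 0 0 -30 0 0 0; 0 0 -55 0 0 0; 0 0 -85 0 0 0"

```text
t: 28.92
tool_pos: [0.5105, 0.0484, 0.1455]
orientation: [[0.995, 0.101, 0.006], [0.101, -0.991, -0.086], [-0.003, 0.086, -0.996]]
contact_force: [1.2, 0.2, -0.3]
gripper_width: 0.0538
grip_force: 0.0
```

Request:
servo_tool:
  moves: "0 0 -40 0 0 0; 0 0 -60 0 0 0; 0 -40 -60 0 0 0; 0 -80 -60 0 0 0; 0 -120 -60 0 0 0"

```text
t: 29.33
tool_pos: [0.4984, 0.1737, 0.1954]
orientation: [[0.995, 0.099, 0.01], [0.1, -0.991, -0.086], [0.001, 0.086, -0.996]]
contact_force: [2.1, -0.0, 0.2]
gripper_width: 0.0536
grip_force: 0.0
```

Request:
servo_tool:
  moves: "0 -40 0 0 0 0; 0 -80 0 0 0 0; 0 -120 0 0 0 0; 0 -160 0 0 0 0; 0 -180 0 0 0 0"

```text
t: 29.75
tool_pos: [0.4791, 0.3546, 0.1789]
orientation: [[0.995, 0.104, 0.008], [0.104, -0.991, -0.085], [-0.0, 0.086, -0.996]]
contact_force: [0.5, 0.5, -0.4]
gripper_width: 0.0536
grip_force: 0.0
```

```bash
timeout 200 python3 - <<'E'
from plan import *
from fit import cyl
s=sense(); print(s["t"],s["tool_pos"],s["contact_force"],s["gripper_width"])
from scipy.ndimage import map_coordinates as mc
M=np.c_[EX,BD,BN]
b=[capture("scene") for _ in range(4)]; cv2.imwrite("pics/scene9.png",b[-1]); cv2.imwrite("pics/top9.png",capture("top"))
print("motion",np.abs(b[0].astype(int)-b[-1])[240:390,300:440].mean())
G={}
for n in("top","scene"):
  g=cv2.GaussianBlur(cv2.cvtColor(cv2.imread(f"pics/{n}9.png"),6),(0,0),1).astype(float); G[n]=np.hypot(cv2.Sobel(g,6,1,0),cv2.Sobel(g,6,0,1))
def sc(n,P,x,s,h):
  q=cv2.convexHull(proj(n,P@M.T+bed(s,h,x)).astype(np.float32)).reshape(-1,2); q=np.r_[q,q[:1]]
  L=np.concatenate([a+(b-a)*np.linspace(0,1,max(2,int(np.hypot(*(b-a))*2)))[:,None] for a,b in zip(q,q[1:])])
  return mc(G[n],[L[:,1],L[:,0]],order=1).mean()
for ns in(("top",),("scene",),("top","scene")):
    v=[(sum(sc(n,cyl,x,q,h) for n in ns),x,q,h) for x in np.arange(-.006,.0061,.001) for q in .032+np.arange(-.012,.0121,.001) for h in(.048,.0513,.0546,.058)]
    v.sort(reverse=True); print(ns,[(round(a),round(x*1e3,1),round(q*1e3,1),round(h*1e3,1)) for a,x,q,h in v[:4]])
E
```

```text
29.75 [0.47908997 0.3546459  0.17888558] [ 0.54590431  0.45322846 -0.38420023] 0.05364700168176175
motion 1.6132698412698412
('top',) [(97, np.float64(2.0), np.float64(31.0), 51.3), (97, np.float64(2.0), np.float64(31.0), 54.6), (96, np.float64(1.0), np.float64(31.0), 54.6), (96, np.float64(1.0), np.float64(31.0), 58.0)]
('scene',) [(138, np.float64(-5.0), np.float64(24.0), 54.6), (138, np.float64(-2.0), np.float64(27.0), 51.3), (137, np.float64(-6.0), np.float64(24.0), 54.6), (137, np.float64(-4.0), np.float64(24.0), 54.6)]
('top', 'scene') [(230, np.float64(2.0), np.float64(30.0), 48.0), (229, np.float64(3.0), np.float64(30.0), 48.0), (227, np.float64(1.0), np.float64(30.0), 48.0), (225, np.float64(4.0), np.float64(30.0), 48.0)]
```

```bash
python3 -c "
from cell import *
print(finish_job())"
```

```text
the job is handed in; nothing more can be done
None
```

The job is handed in after about 30 s of robot time: tube_2 rests against tube_1, the chock is seated flat behind the lip with its sloping face to the tubes, and tube_3 was lowered into the groove and released. Image fits put the three tubes within about 2 mm of each other lengthwise; I had no picture views left, so the finished stack was checked only by force readings and those fits.

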